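# Refit the vacuum pump's exhaust filter

### The arm

A 6-joint arm with a two-finger parallel gripper is mounted at the origin on the work surface. World frame = base frame: x ahead of the robot, y to its left, z up, the work surface at z = 0. Lengths are in mm, angles in rad, forces in N, time in s.
With the tool pointing down it reaches from about 375 to 900 mm from the base axis. Payload 3.1 kg.
Tool frame: the origin (TCP) lies between the finger pads; the fingertips stand 19 mm ahead of it and the grasp point (between the pads) is the TCP; z points along the fingers, y is the line along which they close (so a half turn about z gives the same grasp; the last joint's range is limited). The gripper opens to 85 mm and grips with 20 to 120 N. Pads are 22 mm wide; open, the fingers measure 114 mm over their backs; the gripper's body (76 mm by 85 mm) begins 54 mm behind the grasp point. The pads swing forward as they close: fully open they stand 13 mm farther back than shut.
Start: joints at [-1.369, 0.527, 1.433, -0, 1.181, -0.178], TCP at [231.73, -580.429, 221.01] pointing down, gripper open.
Joint ranges: [-3.08, 3.08], [-0.75, 2.2], [0.22, 2.44], [-1.43, 4.57], [0, 2.65], [-2.85, 2.85]. Speed limits (rad/s): [2.79, 2.79, 3.14, 3.14, 3.14, 3.14].

### API

Orientations are given as a unit quaternion [w, x, y, z].
In Python, from station import env gives the robot as it stands.
- The arm moves only by the shell command python3 drive.py FILE [OPENING] [FORCE], which reads ROWS from the file FILE. ROWS is one flat JSON list of numbers that holds 1 to 8 rows one after another, with no inner brackets; each row has 6 numbers: dx, dy, dz in mm, then a rotation vector rx, ry, rz in rad; each row shifts and turns the commanded pose from where the row before left it, along the tool's axes as they then stand; what a row does not reach is not made up. A row lasts 1/10 s, in which the tool goes at most 50 mm and 0.15 rad, less where a joint would pass 70% of its speed; a pose out of reach is approached as far as the arm can. OPENING is the finger opening in mm, set as the command begins (- or left out keeps the last). The fingers move at their own pace and stop on an object; FORCE is the grip in N (left out, the last holds). Time passes only in rows, so rows that do not move let the fingers close. It prints the time, the measured TCP pose, the force, the opening and the grip force at its end. Input that does not fit is refused with a message, and nothing moves.
- env.get_obs(): the state, without advancing time (a new reading comes with each control period).
- env.capture(name): name is "side" or "top" or "wrist"; returns the picture (400x640x3 uint8, blue, green, red); there is no depth.
- env.camera_model(name): a dict with "K" (3x3 intrinsics, pixels), "cam_to_world" (4x4, takes a point from camera to world coordinates); the wrist camera has in their place "tool_from_camera" (4x4, takes a point from camera to tool coordinates, whose origin is the TCP and whose axes are the flange's). Camera axes: x right, y down, z forward; pixel columns grow to the right and rows downward; lengths in mm; the calibration is good to about 2 mm. A picture is of the moment at which its call begins: read the wrist's pose just before it. camera_model takes no time and is no camera call.
- env.close_job(): hands the job in; it is judged then, once.
The state is a dict: "time_s": time; "qpos": joint angles; "joint_vel": joint speeds; "joint_torque": joint torques, N m; "tcp_pos": TCP position; "eef_rot": TCP orientation; "wrist_force": force on the tool from outside, world axes, zero at the start; "torque": the same for the moment, N m; "grip_width": finger opening in mm; "grasp_force": force on a finger pad.
Only numpy, scipy, OpenCV 4.12 (cv2) and the standard library are available. Lean on these libraries where they do the work, as an engineer would, in place of code of your own. Each camera call takes 0.05 s, during which the arm holds its last target. There are 200 camera calls.

### The job

Get the vacuum pump's exhaust filter ready for service: take the cap off the clear canister, drop every carbon ring from the blue bench liner into the canister so that they lie flat one on another, and put the cap back fully home. Slide the clean pre-filter panel upright out of its rest and all the way down into the slot of the filter unit, before or after the rings. Only when rings, panel and cap are all in place, open the valve by swinging its lever fully round in line with the pipe; do not disturb the wash bottle, the flask and the brown bottle.

Things in the scene. Friction and masses are not known exactly. Their poses are not given: they have to be found in the camera images.
- filter_unit: filter unit, fixed. Grey base 160 (x) x 235 (y) x 45 mm high, y -95..+140 mm from the origin, which is on the bench top; front faces its -x. At x = 0 along its y: clear canister at +85 mm, grey pre-filter housing with the slot at -50 mm, and a 22 mm pipe (axis 32 mm up) leaving the base to -y, with the brass valve at -175 mm and ending at -240 mm
- canister_floor (a point): centre of the canister's inner floor, 45 mm above the bench. The canister is an upright clear tube, bore 63 mm, wall 4 mm, 95 mm deep from its rim; the top 5 mm flares out to 69 mm; collar 80 mm across outside. Its axis is the unit's z
- canister_rim (a point): centre of the canister's rim, 140 mm above the bench. When the cap is home its flange rests on this rim and the cap's origin lies 10 mm below this point
- slot_floor (a point): centre of the floor of the pre-filter slot, 45 mm above the bench. Slot 115 mm long along the unit's x, 15 mm wide along the unit's y, 80 mm deep (top of the housing 125 mm above the bench); the top 6 mm flares 3 mm outward on all four sides. Housing 135 x 35 mm outside. The panel is home when its origin is at this point
- valve_lever (a joint): quarter-turn valve lever, rad: 0 = closed, lever square across the pipe, pointing to the unit's -x (front); 1.57 = fully open (stop), lever in line with the pipe pointing to the unit's -y, away from the base. Starts at 0 to 0.2. Turns counter-clockwise seen from above; friction 0.2 N m, stays where it is left
- valve_pivot (a point): the lever's vertical axis, at the lever's height, 75 mm above the bench
- valve_tip (a point): outer end of the lever, 95 mm from the pivot at lever height. Lever: flat steel bar 14 mm wide; its outer 58 mm is a grey sleeve 17 mm wide, 14 mm tall (69 to 83 mm above the bench), nothing beneath it except, when open, the pipe
- cap: canister cap, 160 g, fitted on the canister at the start: rubber spigot 58 mm diameter, 10 mm deep, under an aluminium flange 84 mm diameter, 8 mm thick, with a grey round grip 28 mm diameter, 28 mm high on top. Origin at the centre of the spigot's underside; z up along its axis; overall 46 mm high. It can be stood on the bench on its spigot
- panel: clean pre-filter panel, 150 g: white pleated pad in an aluminium frame 110 mm long (its x), 12 mm thick (its y), 84 mm high (its z), with a grey pull tab 44 x 12 mm, 30 mm high in the middle of its top edge (tab spans 84 to 114 mm above the origin). Origin at the centre of its lower edge. Either face may point either way. Stands upright in the rest at the start
- rest: grey slotted rest, fixed to the bench, 140 (x) x 80 (y) mm foot, 42 mm high; holds the panel upright along its own x in a slot 17 mm wide and 30 mm deep, whose floor is 12 mm above the bench. Origin on the bench under its centre
- liner: blue bench liner, 270 x 270 x 2 mm, fixed on the bench, flat, no rim; the rings lie on it. Origin at the centre of its underside
- ring1: carbon filter ring: black flat disc-shaped element with a grey band round its edge and steel mesh filling its centre, 60 mm outside diameter, 20 mm thick, 60 g, behaves as a solid disc; lies flat on the bench liner at the start. Origin at the centre of its underside (z along its axis; either face may be up). May be absent (None)
- ring2: carbon filter ring: black flat disc-shaped element with a grey band round its edge and steel mesh filling its centre, 60 mm outside diameter, 20 mm thick, 60 g, behaves as a solid disc; lies flat on the bench liner at the start. Origin at the centre of its underside (z along its axis; either face may be up). May be absent (None)
- ring3: carbon filter ring: black flat disc-shaped element with a grey band round its edge and steel mesh filling its centre, 60 mm outside diameter, 20 mm thick, 60 g, behaves as a solid disc; lies flat on the bench liner at the start. Origin at the centre of its underside (z along its axis; either face may be up). May be absent (None)
- ring4: carbon filter ring: black flat disc-shaped element with a grey band round its edge and steel mesh filling its centre, 60 mm outside diameter, 20 mm thick, 60 g, behaves as a solid disc; lies flat on the bench liner at the start. Origin at the centre of its underside (z along its axis; either face may be up). May be absent (None)
- wash_bottle: bystander: white wash bottle with red spout, 68 mm diameter, 180 mm tall; origin at the centre of its foot
- flask: bystander: conical glass flask with stopper, 84 mm diameter at the foot, 133 mm tall; origin at the centre of its foot
- bottle: bystander: brown bottle with black cap, 60 mm diameter, 109 mm tall; origin at the centre of its foot

How it is judged (in metres and radians):
On the way, in this order (a step that is already met when the one before it is completed fails the run):
1. every ring lies flat inside the canister (horizontal distance between each of ring1, ring2, ring3, ring4 and canister_floor below 0.006 m and z of ring1 in the frame of canister_floor between -0.01 and 0.075 m and angle between the z axis of each of ring1, ring2, ring3, ring4 and the z axis of filter_unit, either way round below 0.1 rad and z of ring2 in the frame of canister_floor between -0.01 and 0.075 m and z of ring3 in the frame of canister_floor between -0.01 and 0.075 m and z of ring4 in the frame of canister_floor between -0.01 and 0.075 m), for 0.2 s.
2. the cap is home on the canister and the panel home in its slot (z of cap in the frame of canister_rim below -0.006 m and horizontal distance between cap and canister_rim below 0.006 m and angle between the z axis of cap and the z axis of filter_unit, either way round below 0.06 rad and z of panel in the frame of slot_floor below 0.004 m and horizontal distance between panel and slot_floor below 0.007 m and angle between the z axis of panel and the z axis of filter_unit, either way round below 0.12 rad), for 0.2 s.
3. the valve is then opened fully (value of joint valve_lever above 1.4 rad), for 0.2 s.
At the end, for the whole second after the job is handed in: All rings lie flat (0.1 rad) in the canister, 6 mm from its axis at most, undersides under 75 mm above its floor; cap home (4 mm high, 6 mm aside, 0.06 rad); panel home in its slot (4 mm high, 7 mm aside, 0.12 rad); lever at 1.40 rad or more; all at rest (all of step 1 and all of step 2 and value of joint valve_lever above 1.4 rad and linear speed of each of ring1, ring2, ring3, ring4, panel, cap below 0.02 m/s); the robot touches nothing.
It fails at once if the wash bottle is shoved more than 30 mm or knocked over (distance of wash_bottle from where it was at the start of the episode above 0.03 m or angle between wash_bottle's own z axis and vertical above 0.5 rad).
It fails at once if the flask is shoved more than 30 mm or knocked over (distance of flask from where it was at the start of the episode above 0.03 m or angle between flask's own z axis and vertical above 0.5 rad).
It fails at once if the brown bottle is shoved more than 30 mm or knocked over (distance of bottle from where it was at the start of the episode above 0.03 m or angle between bottle's own z axis and vertical above 0.5 rad).
Of ring1, ring2, ring3, ring4 only 2 to 4 are there at a start; the rules pass over those that are not, and their reading is None.
At some moment in a run one of ring1, ring2, ring3, ring4 may be knocked a few centimetres aside while the robot is not near it.
It also fails if it takes over 210 s, if anything falls off the work surface, if the arm or the gripper's body presses on something with over 40 N, if the wrist force passes 120 N, or if a joint passes its speed limit or range.

## Working session

There is one attempt and no reset: what is moved stays moved. The work goes in short steps, Python scripts to look and compute and a shell command to move; the robot and the scene stay as the last step left them, time stands still between calls to the robot, and variables do not carry over. Pictures are saved under pics/ and viewed, at most 14 in all, crops included, and the job is handed in when it is done.

```bash
ls; mkdir -p pics
python3 - <<'E'
from station import env
import cv2,numpy as np
o=env.get_obs();print({k:np.round(v,3).tolist() if not isinstance(v,float) else v for k,v in o.items()})
for n in("top","side"):
    cv2.imwrite(f"pics/{n}0.png",env.capture(n))
    m=env.camera_model(n);print(n,np.round(m["K"],1).tolist(),np.round(m["cam_to_world"],3).tolist())
m=env.camera_model("wrist");print({k:np.round(v,3).tolist() for k,v in m.items() if k in("K","tool_from_camera")})
E
```

```text
drive.py
pics
station.py
{'time_s': 0.0, 'qpos': [-1.37, 0.528, 1.434, -0.0, 1.181, -0.179], 'joint_vel': [0.001, -0.001, 0.002, -0.001, -0.001, -0.001], 'joint_torque': [0.002, -44.235, -17.803, -0.0, 0.008, 0.0], 'tcp_pos': [231.56, -579.725, 220.058], 'eef_rot': [-0.001, 0.982, 0.189, -0.0], 'wrist_force': [-0.579, 0.524, 0.432], 'torque': [0.007, 0.01, -0.021], 'grasp_force': 0.0, 'grip_width': 85.2985881762334}
top [[502.6, 0.0, 319.5], [0.0, 502.6, 193.2], [0.0, 0.0, 1.0]] [[-0.008, -0.998, 0.061, 471.685], [-1.0, 0.008, 0.004, -80.427], [-0.005, -0.06, -0.998, 1528.774], [0.0, 0.0, 0.0, 1.0]]
side [[458.9, 0.0, 314.8], [0.0, 458.9, 195.9], [0.0, 0.0, 1.0]] [[0.997, -0.022, 0.077, 422.244], [-0.078, -0.483, 0.872, -1343.847], [0.018, -0.875, -0.483, 829.773], [0.0, 0.0, 0.0, 1.0]]
{'K': [[297.393, 0.0, 316.802], [0.0, 297.393, 200.759], [0.0, 0.0, 1.0]], 'tool_from_camera': [[-0.001, -0.948, -0.318, 82.648], [1.0, -0.0, -0.002, 0.876], [0.002, -0.318, 0.948, -152.177], [0.0, 0.0, 0.0, 1.0]]}
```

View pics/top0.png

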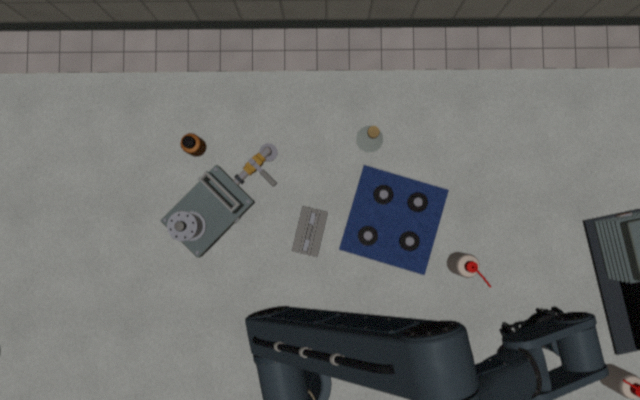

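View pics/side0.png

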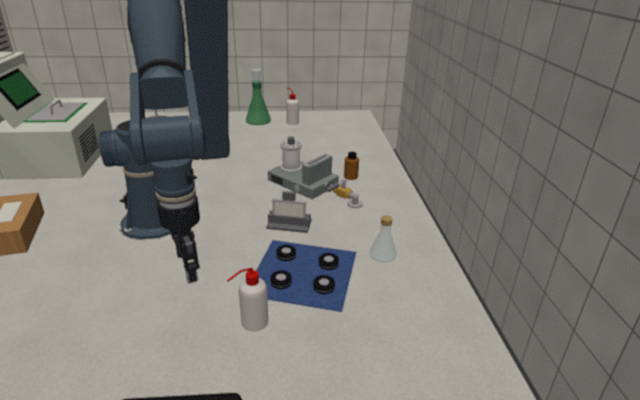

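The top view shows the four rings at about (383,194), (418,202), (368,236) and (409,241). The cap is near (182,226), the slot near (222,190), the lever tip near (275,183), the rest near (310,231) and the wash bottle near (467,265).

```bash
cat > h.py <<'E'
from station import env
import numpy as np, cv2
from scipy.spatial.transform import Rotation as R
def pose():
    o=env.get_obs(); q=np.array(o["eef_rot"]); return np.array(o["tcp_pos"]),R.from_quat(np.r_[q[1:],q[0]]),o
def cam(name):
    m=env.camera_model(name);K=np.array(m["K"])
    if name!="wrist": T=np.array(m["cam_to_world"])
    else:
        p,r,_=pose();W=np.eye(4);W[:3,:3]=r.as_matrix();W[:3,3]=p;T=W@np.array(m["tool_from_camera"])
    return K,T
def ray(c,uv,z):
    K,T=c;d=T[:3,:3]@np.linalg.solve(K,np.array([uv[0],uv[1],1.]));o=T[:3,3]
    return o+d*(z-o[2])/d[2]
def proj(c,P):
    K,T=c;q=T[:3,:3].T@(np.array(P)-T[:3,3]);q=K@q;return q[:2]/q[2]
def shot(name,fn=None):
    c=cam(name);im=env.capture(name)
    if fn: cv2.imwrite(f"pics/{fn}.png",im)
    return c,im
def go(target,yaw=None):
    """rows to make: first rz (about tool z) and levelling, then shift in the new tool axes; yaw = world angle of the tool's y line"""
    p,r,_=pose();M=r.as_matrix();cy=np.arctan2(M[1,1],M[0,1])
    d=0 if yaw is None else (yaw-cy+np.pi/2)%np.pi-np.pi/2
    a=cy+d; y=np.array([np.cos(a),np.sin(a),0]);z=np.array([0,0,-1.]);N=np.c_[np.cross(y,z),y,z]
    rv=R.from_matrix(M.T@N).as_rotvec(); s=N.T@(np.array(target)-p)
    print("at",p.round(1),"yaw",round(cy,3),"rotvec",rv.round(3),"then shift",s.round(1),"j6",round(pose()[2]["qpos"][5],2))
E
python3 - <<'E'
from h import *
c=cam("top")
for n,uv,z in [("r1",(383,194),22),("r2",(418,202),22),("r3",(368,236),22),("r4",(409,241),22),("cap",(180,226),186),("slot",(222,190),125),("pipeend",(270,152),32),("levertip",(275,184),76),("pivot",(258,165),75),("rest",(310,231),42),("wash",(466,266),20),("flask",(369,141),0),("bottle",(194,146),0)]:
    print(n,ray(c,uv,z).round(0))
go([540,-290,330],None)
E
```

```text
r1 [ 559. -265.   22.]
r2 [ 534. -369.   22.]
r3 [ 434. -218.   22.]
r4 [ 418. -340.   22.]
cap [468. 298. 186.]
slot [568. 199. 125.]
pipeend [687.  73.  32.]
levertip [588.  55.  76.]
pivot [643. 104.  75.]
rest [450. -45.  42.]
wash [ 342. -509.   20.]
flask [ 723. -227.    0.]
bottle [713. 310.   0.]
at [ 231.6 -579.8  220.1] yaw -1.191 rotvec [-0.002 -0.    -0.   ] then shift [ 393.9 -154.8 -109.9] j6 -0.18
```

```bash
echo '[0,0,-40,0,0,0,0,0,-40,0,0,0,0,0,-40,0,0,0,20,-10,0,0,0,0]' > next.json && python3 drive.py next.json 85; echo '[43,-20,0,0,0,0,43,-20,0,0,0,0,43,-20,0,0,0,0,43,-20,0,0,0,0,43,-20,0,0,0,0,43,-20,0,0,0,0,43,-20,0,0,0,0,27,-12,0,0,0,0]' > next.json && python3 drive.py next.json; echo '[0,0,0,0,0,0,0,0,0,0,0,0]' > next.json && python3 drive.py next.json; python3 -c "
from h import *
shot('wrist','w1')
go([495,-300,340])"
```

```text
time_s: 0.5
tcp_pos: [246.1, -568.5, 347.3]
eef_rot: [0.007, 0.982, 0.187, -0.0]
wrist_force: [0.6, 0.2, 0.5]
grip_width: 85.4
grasp_force: 0.0
time_s: 1.3
tcp_pos: [496.2, -297.3, 340.0]
eef_rot: [-0.001, 0.982, 0.19, -0.0]
wrist_force: [0.5, -0.5, -0.6]
grip_width: 85.1
grasp_force: 0.0
time_s: 1.5
tcp_pos: [494.8, -299.9, 340.1]
eef_rot: [-0.001, 0.982, 0.19, -0.001]
wrist_force: [-0.9, 0.4, 0.1]
grip_width: 85.0
grasp_force: 0.0
at [ 494.3 -300.8  340.3] yaw -1.191 rotvec [-0.001  0.001  0.   ] then shift [ 0.9 -0.5  0.3] j6 0.45
```

View pics/w1.png

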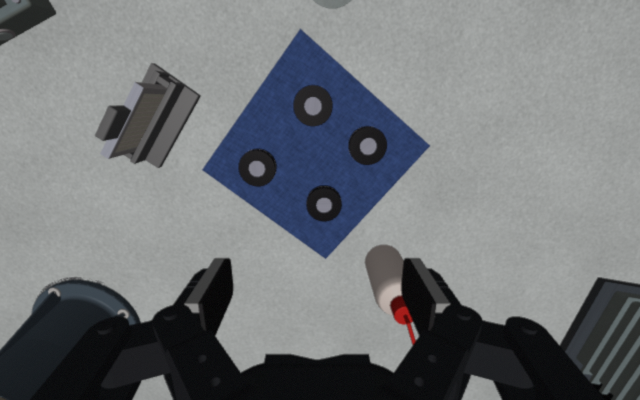

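The wrist view shows the four rings on the liner at about (313,105), (368,146), (257,168) and (324,204). The panel in its rest is near (140,120).

```bash
cat >> h.py <<'E'
def rings(name="wrist",fn=None):
    """ring centres on the liner: dark blobs with bright mesh centre"""
    c,im=shot(name,fn);hsv=cv2.cvtColor(im,cv2.COLOR_BGR2HSV);lo=(100,90,40)
    blue=cv2.inRange(hsv,lo,(125,255,255));cs,_=cv2.findContours(blue,cv2.RETR_EXTERNAL,cv2.CHAIN_APPROX_NONE)
    h=cv2.convexHull(max(cs,key=cv2.contourArea));m=np.zeros_like(blue);cv2.drawContours(m,[h],-1,255,-1)
    m=cv2.morphologyEx(m&~blue,cv2.MORPH_OPEN,np.ones((5,5)));cs,_=cv2.findContours(m,cv2.RETR_EXTERNAL,cv2.CHAIN_APPROX_NONE);out=[]
    for k in cs:
        if cv2.contourArea(k)<(300 if name=="wrist" else 120):continue
        mm=np.zeros_like(m);cv2.drawContours(mm,[k],-1,255,-1);mm=cv2.erode(mm,np.ones((7,7)) if name=="wrist" else np.ones((3,3)))
        b=(mm>0)&(hsv[...,2]>110);v,u=np.nonzero(b)
        if len(u)<5:continue
        pts=np.array([ray(c,p,22)[:2] for p in k[:,0].astype(float)])
        (x,y),r=cv2.minEnclosingCircle(pts.astype(np.float32))
        out.append(ray(c,(u.mean(),v.mean()),22)[:2]);print("ring mesh",out[-1].round(1),"outline",np.round([x,y,2*r],1),"px",round(u.mean()),round(v.mean()))
    return out
E
python3 - <<'E'
from h import *
rings("wrist");rings("top")
go([470,270,370],.7)
E
```

```text
ring mesh [ 422.  -340.9] outline [ 424.2 -339.8   61.6] px 323 204
ring mesh [ 439.1 -216.8] outline [ 441.3 -217.1   61.8] px 256 168
ring mesh [ 538.4 -368.2] outline [ 538.8 -366.8   60.1] px 367 145
ring mesh [ 562.2 -265.3] outline [ 562.3 -265.5   58.5] px 312 105
ring mesh [ 435.7 -216.9] outline [ 436.2 -216.1   58.7] px 368 235
ring mesh [ 559.5 -265.6] outline [ 558.2 -264.4   58.7] px 383 194
at [ 494.  -301.7  340.6] yaw -1.193 rotvec [-0.000e+00  1.000e-03  1.249e+00] then shift [-452.7 -349.9  -29.4] j6 0.45
```

```bash
python3 - <<'E'
s=open('h.py').read()
a=s.index("    d=0 if yaw");b=s.index("    a=cy+d;")
s=s[:a]+'''    d=0
    if yaw is not None:
        j1=np.arctan2(target[1],target[0]);w=yaw+np.pi*np.round((j1-yaw)/np.pi);d=w-cy;d=(d+np.pi)%(2*np.pi)-np.pi
        print("j6 will be",round(j1-w,2))
'''+s[b:]
open('h.py','w').write(s)
E
echo '[15,-44,-5,0,0,0,15,-44,-5,0,0,0,15,-44,-5,0,0,0,15,-44,-5,0,0,0,15,-44,-5,0,0,0]' > next.json && python3 drive.py next.json; echo '[15,-44,-5,0,0,0,15,-44,-5,0,0,0,15,-44,-5,0,0,0,15,-44,-5,0,0,0,12,-40,0,0,0,0,0,0,0,0,0,0,0,0,0,0,0,0]' > next.json && python3 drive.py next.json; python3 -c "
from h import *
shot('wrist','w2')
go([470,270,370])"
```

```text
time_s: 2.15
tcp_pos: [482.2, -68.5, 366.2]
eef_rot: [0.0, 0.982, 0.187, 0.0]
wrist_force: [0.3, 0.4, -0.8]
grip_width: 85.0
grasp_force: 0.0
time_s: 2.85
tcp_pos: [469.7, 158.0, 385.9]
eef_rot: [0.0, 0.982, 0.189, -0.0]
wrist_force: [-0.2, -0.1, -0.2]
grip_width: 85.0
grasp_force: 0.0
at [469.9 157.3 385.9] yaw -1.192 rotvec [ 0.001  0.001 -0.   ] then shift [  41.8 -104.7   15.9] j6 1.29
```

View pics/w2.png

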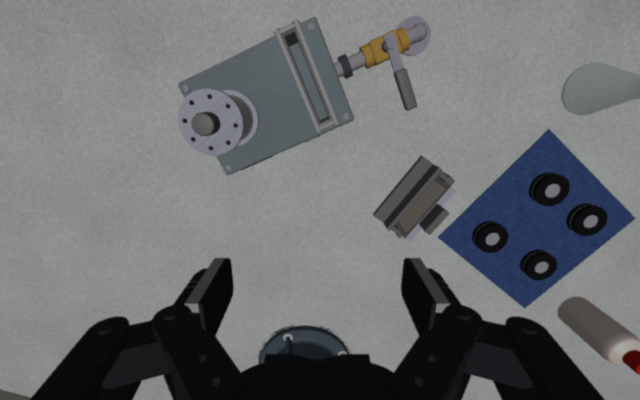

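The unit is in full view. The flange is near (211,122) with its grip at (205,124), and the housing slot runs from (290,38) to (323,128). The valve pivot is near (390,42) and the lever tip near (408,105).

Run:
```python
from h import *
c,im=shot("wrist");g=cv2.cvtColor(im,cv2.COLOR_BGR2GRAY)
print(im[122,240],im[124,205],im[100,195],im[80,280],im[30,287],im[80,310],im[100,245])
for t in (135,145,155):
    m=((g>t)*255).astype(np.uint8);m[:85]=0;m[160:]=0;m[:,:170]=0;m[:,262:]=0
    cs,_=cv2.findContours(m,cv2.RETR_EXTERNAL,cv2.CHAIN_APPROX_NONE);k=max(cs,key=cv2.contourArea);h=cv2.convexHull(k)
    for z in(148,):
        p=np.array([ray(c,q,z)[:2] for q in h[:,0].astype(float)]).astype(np.float32)
        print(t,z,cv2.contourArea(k),cv2.fitEllipse(p),cv2.minEnclosingCircle(p))
print("grip",ray(c,(205,124),176))
cv2.imwrite("pics/c2.png",cv2.resize(im[0:200,160:440],None,fx=2.8,fy=2.8,interpolation=cv2.INTER_CUBIC))
```

```text
[135 126 125] [96 95 97] [138 129 127] [99 96 87] [87 86 88] [99 96 87] [137 128 127]
135 148 966.5 ((442.91912841796875, 326.82427978515625), (65.42767333984375, 128.95037841796875), 121.53852844238281) ((457.4296569824219, 328.7475891113281), 51.52338790893555)
145 148 5.0 ((422.0368957519531, 315.2079162597656), (5.234780788421631, 7.972869396209717), 117.00678253173828) ((421.97991943359375, 314.79180908203125), 4.0462493896484375)Traceback (most recent call last):
  File "<stdin>", line 6, in <module>
ValueError: max() iterable argument is empty
```

Run:
```python
from h import *
c,im=shot("wrist");g=cv2.cvtColor(im,cv2.COLOR_BGR2GRAY);i=cv2.GaussianBlur(im,(3,3),0).astype(int)
print(im[122,150],im[124,205],im[60,230],im[200,200])
m=(((i[...,0]-i[...,2])>5)&(i[...,0]>118)).astype(np.uint8)*255
cv2.imwrite("pics/m.png",m)
m[:85]=0;m[160:]=0;m[:,:170]=0;m[:,245:]=0
m=cv2.morphologyEx(m,cv2.MORPH_OPEN,np.ones((3,3)))
cs,_=cv2.findContours(m,cv2.RETR_EXTERNAL,cv2.CHAIN_APPROX_NONE);k=max(cs,key=cv2.contourArea);h=cv2.convexHull(k)
p=np.array([ray(c,q,148)[:2] for q in h[:,0].astype(float)]).astype(np.float32)
print(cv2.contourArea(k),cv2.fitEllipse(p),cv2.minEnclosingCircle(p))
print("grip",ray(c,(205,124),176))
a=cv2.resize(im[0:200,160:440],None,fx=2.8,fy=2.8,interpolation=cv2.INTER_CUBIC)
cv2.imwrite("pics/c2.png",a)
```

```text
[143 144 142] [96 96 98] [99 96 87] [142 144 141]
3315.0 ((476.65252685546875, 302.2972106933594), (79.96115112304688, 95.45348358154297), 56.99317169189453) ((478.9951477050781, 300.9454040527344), 48.89490509033203)
grip [474.11273944 300.27991607 176.        ]
```

View pics/c2.png

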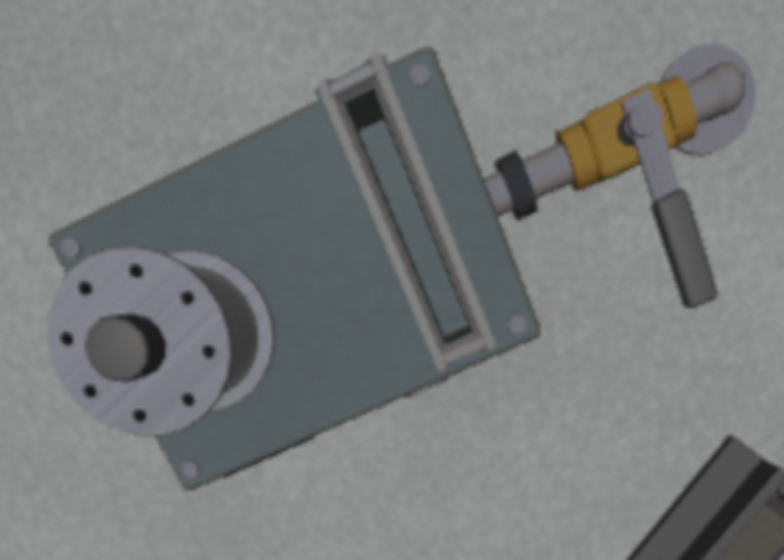

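The enlarged crop gives clean points: base corners at (50,237), (433,47), (539,333) and (190,489), housing rim corners, flange centre at (139,342) and lever tip near (702,302).

Run:
```python
from h import *
c=cam("wrist");f=lambda u,v,z:ray(c,(u/2.8+160-.3,v/2.8-.3),z)[:2]
L=[];W=[]
# base top corners z45; back-left(+x,+y) etc
for (u,v),l in [((52,236),(80,140)),((433,48),(80,-95)),((538,334),(-80,-95)),((189,489),(-80,140))]: L.append(l);W.append(f(u,v,45))
for (u,v),l in [((318,88),(67.5,-32.5)),((380,57),(67.5,-67.5)),((443,368),(-67.5,-32.5)),((492,345),(-67.5,-67.5))]: L.append(l);W.append(f(u,v,125))
L.append((0,85));W.append(f(139,342,148))
L.append((0,85));W.append(f(118,348,176))
L=np.array(L,float);W=np.array(W)
l0,w0=L.mean(0),W.mean(0);H=(L-l0).T@(W-w0);a=np.arctan2(H[0,1]-H[1,0],H[0,0]+H[1,1])
Rm=np.array([[np.cos(a),-np.sin(a)],[np.sin(a),np.cos(a)]]);t=w0-Rm@l0
print("yaw",a,"t",t);print((W-(L@Rm.T+t)).round(1).tolist())
U=lambda x,y:(Rm@[x,y]+t).round(1)
print("can",U(0,85),"slot",U(0,-50),"piv",U(0,-175),"tip0",U(-95,-175), "tip meas",f(702,302,80),"pivot meas",f(637,125,78))
go([*U(0,85),220])
```

```text
yaw 0.7836753506953515 t [532.32304182 243.9362166 ]
[[1.0, -4.4], [-3.3, -0.5], [-0.8, 4.5], [4.0, -1.6], [-0.2, -2.1], [-3.8, 1.5], [3.8, -2.1], [-2.2, 4.7], [0.9, 0.4], [0.6, -0.5]]
can [472.3 304.1] slot [567.6 208.5] piv [655.9 120. ] tip0 [588.6  52.9] tip meas [588.77936641  55.55710307] pivot meas [651.83180573 123.45226027]
at [470.1 156.7 385.9] yaw -1.194 rotvec [ 0.  0. -0.] then shift [  56.3 -136.2  165.9] j6 1.29
```

```bash
echo '[19,-45,40,0,0,0,19,-45,40,0,0,0,19,-46,40,0,0,0,0,0,40,0,0,0,0,0,20,0,0,0,0,0,0,0,0,0,0,0,0,0,0,0]' > next.json && python3 drive.py next.json; python3 -c "
from h import *
shot('wrist','w3')
go([473,304,170])"
```

```text
time_s: 3.7
tcp_pos: [472.8, 273.7, 231.7]
eef_rot: [0.0, 0.982, 0.188, 0.0]
wrist_force: [0.2, -0.3, 0.6]
grip_width: 84.7
grasp_force: 0.0
at [473.4 274.  232.6] yaw -1.193 rotvec [ 0.    -0.002  0.   ] then shift [ 10.7 -28.   62.6] j6 1.51
```

View pics/w3.png

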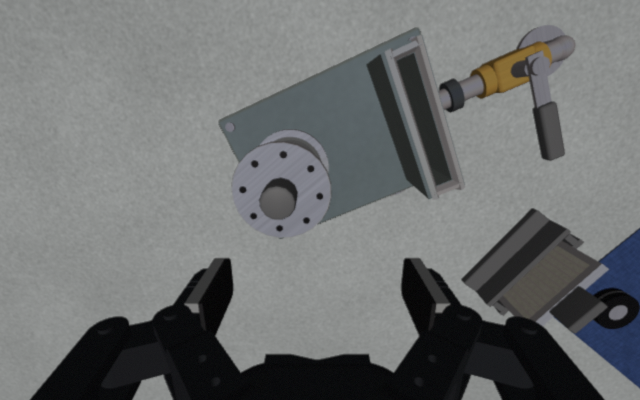

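The view is closer now, with the flange centre at (281,190) and the grip top at (277,203).

```bash
python3 - <<'E'
from h import *
c=cam("wrist");print(ray(c,(281,190.5),148),ray(c,(277,203),176))
for q in((231,190),(331,190),(281,141),(281,240)):print(ray(c,q,148).round(1))
E
echo '[11,-28,0,0,0,0,0,0,40,0,0,0,0,0,18,0,0,0,0,0,0,0,0,0,0,0,0,0,0,0]' > next.json && python3 drive.py next.json
python3 -c "
from h import *
go([473,304,172])"
```

```text
[473.99609203 305.79886092 148.        ] [472.7673538  305.08132559 176.        ]
[459.1 344.5 148. ]
[489.7 267.4 148. ]
[512.3 319.3 148. ]
[431.2 290.7 148. ]
time_s: 4.25
tcp_pos: [473.1, 304.9, 175.0]
eef_rot: [-0.0, 0.982, 0.188, 0.002]
wrist_force: [0.1, -0.3, 0.1]
grip_width: 85.4
grasp_force: 0.0
at [473.1 304.9 175. ] yaw -1.192 rotvec [ 0.    -0.003  0.   ] then shift [-0.4  0.8  3. ] j6 1.57
```

```bash
echo '[0,0,2,0,0,0,0,0,0,0,0,0,0,0,0,0,0,0,0,0,0,0,0,0,0,0,0,0,0,0,0,0,0,0,0,0,0,0,0,0,0,0,0,0,0,0,0,0]' > next.json && python3 drive.py next.json 0 60; echo '[0,0,0,0,0,0,0,0,0,0,0,0,0,0,0,0,0,0]' > next.json && python3 drive.py next.json;python3 -c "
from h import *
go([473,304,172])"
```

```text
time_s: 5.05
tcp_pos: [471.6, 304.9, 171.2]
eef_rot: [0.0, 0.982, 0.189, -0.0]
wrist_force: [-0.0, -0.4, 0.5]
grip_width: 0.4
grasp_force: 0.0
time_s: 5.35
tcp_pos: [471.6, 304.9, 171.3]
eef_rot: [0.0, 0.982, 0.189, -0.0]
wrist_force: [-0.7, -0.3, 0.2]
grip_width: 0.2
grasp_force: 0.0
at [471.6 304.9 171.3] yaw -1.191 rotvec [ 0.  0. -0.] then shift [ 1.   1.3 -0.7] j6 1.57
```

```bash
python3 -c "
from h import *
_,a=shot('wrist');c,b=shot('side');print(proj(c,[471,305,171]),proj(c,[473,305,0]),proj(c,[473,305,176]))
cv2.imwrite('pics/w4.png',np.vstack([cv2.resize(a,(480,300)),cv2.resize(b[100:220,210:402],(480,300),interpolation=cv2.INTER_CUBIC)]))"
```

```text
[290.61579973 138.15420924] [291.42461335 178.00367751] [291.12884907 136.92598828]
```

View pics/w4.png

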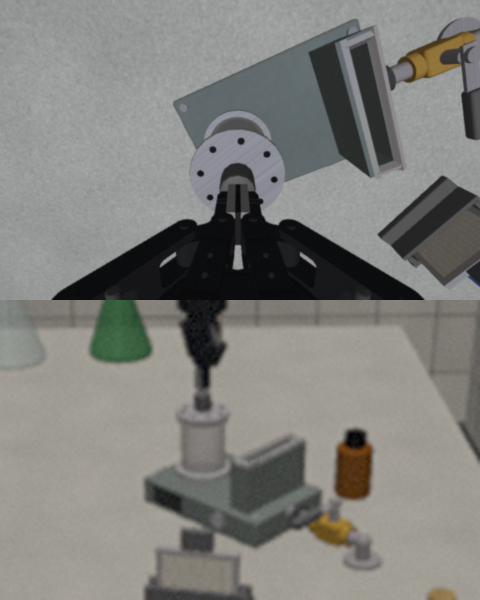

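```bash
python3 -c "
from h import *
c,a=shot('wrist')
T=np.linalg.inv(np.array(env.camera_model('wrist')['tool_from_camera']));K=c[0]
for p in[(0,0,0),(0,0,19),(11,0,19),(-11,0,19)]:
    q=K@(T[:3,:3]@p+T[:3,3]);print(p,(q[:2]/q[2]).round(0))
print('griptop',proj(c,[473,305,176]),'grip bottom',proj(c,[473,305,148]))
cv2.imwrite('pics/w5.png',cv2.resize(a[170:320,230:400],None,fx=4,fy=4,interpolation=cv2.INTER_CUBIC)) "
```

```text
(0, 0, 0) [316. 253.]
(0, 0, 19) [316. 238.]
(11, 0, 19) [316. 222.]
(-11, 0, 19) [316. 254.]
griptop [316.48598511 254.76545787] grip bottom [316.60227091 233.51813304]
```

View pics/w5.png

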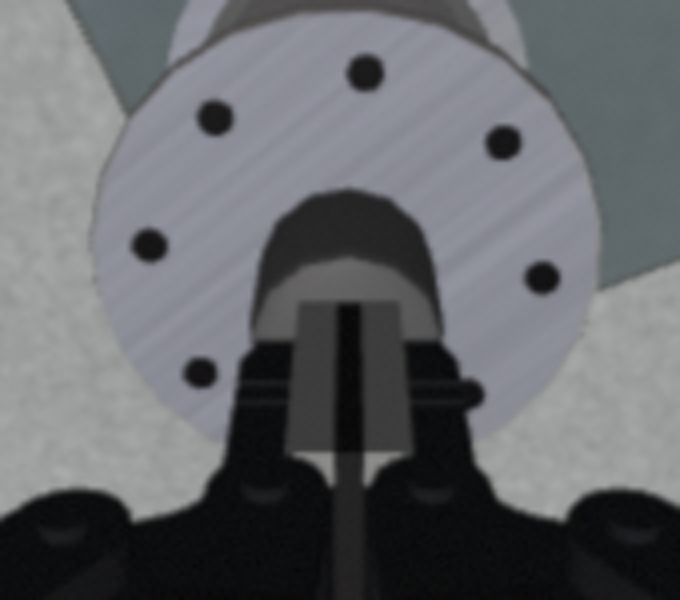

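The fingers closed above the grip: the pad tips, at crop row 300, cover the grip top. So the fingertips do not stand 19 mm ahead of the reported TCP. I'll touch the grip top gently to calibrate where they are.

```bash
for i in 1; do echo '[0,0,2,0,0,0,0,0,0,0,0,0]' > next.json && python3 drive.py next.json; echo '[0,0,1,0,0,0,0,0,0,0,0,0]' > next.json && python3 drive.py next.json; echo '[0,0,1,0,0,0,0,0,0,0,0,0]' > next.json && python3 drive.py next.json; echo '[0,0,1,0,0,0,0,0,0,0,0,0]' > next.json && python3 drive.py next.json; done | grep -E 'tcp|wrist'
```

```text
tcp_pos: [471.4, 304.8, 169.1]
wrist_force: [0.2, 0.1, 0.3]
tcp_pos: [471.5, 304.8, 168.2]
wrist_force: [0.9, -0.1, 0.6]
tcp_pos: [471.5, 304.8, 167.2]
wrist_force: [-0.6, 0.3, -0.4]
tcp_pos: [471.5, 304.9, 166.2]
wrist_force: [-0.4, -0.0, -0.1]
```

```bash
for i in 1; do echo '[0,0,1,0,0,0,0,0,0,0,0,0]' > next.json && python3 drive.py next.json; echo '[0,0,1,0,0,0,0,0,0,0,0,0]' > next.json && python3 drive.py next.json; echo '[0,0,1,0,0,0,0,0,0,0,0,0]' > next.json && python3 drive.py next.json; echo '[0,0,1,0,0,0,0,0,0,0,0,0]' > next.json && python3 drive.py next.json;echo '[0,0,1,0,0,0,0,0,0,0,0,0]' > next.json && python3 drive.py next.json; done | grep -E 'tcp|wrist'; python3 -c "
from h import *
c,a=shot('wrist')
cv2.imwrite('pics/w6.png',cv2.resize(a[170:320,230:400],None,fx=4,fy=4,interpolation=cv2.INTER_CUBIC)) "
```

```text
tcp_pos: [471.7, 304.9, 165.7]
wrist_force: [0.2, -0.7, 3.5]
tcp_pos: [471.7, 305.0, 165.6]
wrist_force: [-1.5, -1.9, 8.7]
tcp_pos: [471.8, 305.0, 165.6]
wrist_force: [-3.1, -2.0, 13.4]
tcp_pos: [471.8, 305.0, 165.5]
wrist_force: [-5.6, -2.4, 18.8]
tcp_pos: [471.8, 305.0, 165.4]
wrist_force: [-5.6, -2.5, 24.3]
```

View pics/w6.png

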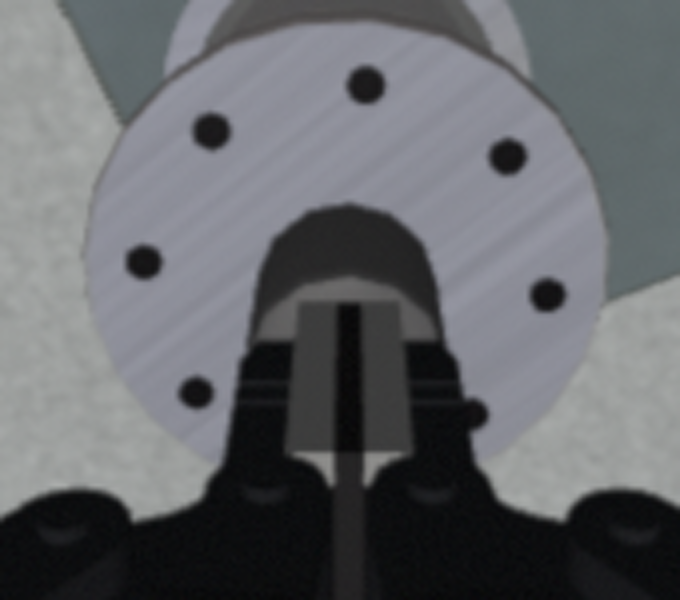

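Contact came at TCP z = 165.8 with the grip top at 176. That puts the closed fingertips 10 mm behind the reported TCP, and the image agrees. I'll use that offset from here: tip z is TCP + 10 closed and about TCP + 22 open.

```bash
echo '[0,0,-15,0,0,0,0,0,0,0,0,0,0,0,0,0,0,0,0,0,0,0,0,0,0,0,0,0,0,0,0,0,0,0,0,0]' > next.json && python3 drive.py next.json 85|grep -E 'tcp|wid'; echo '[1,0,15,0,0,0,0,0,15,0,0,0,0,0,0,0,0,0]' > next.json && python3 drive.py next.json|grep -E 'tcp|wri'; python3 -c "
from h import *
go([473.4,305.2,141])"
```

```text
tcp_pos: [471.3, 304.7, 175.6]
grip_width: 84.7
tcp_pos: [471.0, 304.6, 144.2]
wrist_force: [0.0, 0.4, -0.2]
at [471.  304.6 144.2] yaw -1.191 rotvec [-0.     0.005  0.   ] then shift [2.5 0.3 3.2] j6 1.57
```

```bash
echo '[2,0,3,0,0,0,0,0,0,0,0,0,0,0,0,0,0,0,0,0,0,0,0,0,0,0,0,0,0,0,0,0,0,0,0,0,0,0,0,0,0,0,0,0,0,0,0,0]' > next.json && python3 drive.py next.json 0 80;  echo '[0,0,0,0,0,0,0,0,0,0,0,0]' > next.json && python3 drive.py next.json; python3 -c "
from h import *
c,a=shot('wrist')
T=np.linalg.inv(np.array(env.camera_model('wrist')['tool_from_camera']))
go([473.4,305.2,141]);cv2.imwrite('pics/grip.png',a)
print(a[247:300:4,317].tolist()) "
```

```text
time_s: 9.05
tcp_pos: [474.9, 306.2, 144.2]
eef_rot: [-0.0, 0.982, 0.189, 0.001]
wrist_force: [0.8, 0.1, 4.4]
grip_width: 25.5
grasp_force: 78.6
time_s: 9.25
tcp_pos: [474.9, 306.2, 144.2]
eef_rot: [-0.0, 0.982, 0.189, 0.001]
wrist_force: [-0.5, -0.0, 5.5]
grip_width: 25.5
grasp_force: 78.6
at [474.9 306.2 144.2] yaw -1.191 rotvec [ 0.    -0.002  0.   ] then shift [-1.7  0.3  3.2] j6 1.57
[[41, 40, 40], [39, 39, 40], [41, 40, 41], [41, 40, 41], [48, 49, 48], [109, 109, 110], [99, 99, 100], [98, 97, 98], [96, 96, 96], [94, 93, 95], [93, 92, 94], [92, 92, 93], [92, 91, 92], [91, 90, 92]]
```

```bash
echo '[0,0,-10,0,0,0,0,0,-20,0,0,0,0,0,-40,0,0,0,0,0,-30,0,0,0,-24,32,0,0,0,0,-25,32,0,0,0,0,-25,33,0,0,0,0,-25,32,0,0,0,0]' > next.json && python3 drive.py next.json; echo '[-25,33,0,0,0,0,0,0,45,0,0,0,0,0,45,0,0,0,0,0,45,0,0,0,0,0,40,0,0,0,0,0,20,0,0,0,0,0,0,0,0,0,0,0,0,0,0,0]' > next.json && python3 drive.py next.json; python3 -c "
from h import *
go([420,110,16])"
```

```text
time_s: 10.1
tcp_pos: [429.1, 148.2, 243.4]
eef_rot: [0.0, 0.982, 0.189, -0.0]
wrist_force: [0.8, -1.3, -1.8]
grip_width: 25.2
grasp_force: 78.9
time_s: 10.9
tcp_pos: [419.4, 109.6, 48.5]
eef_rot: [-0.0, 0.982, 0.189, -0.0]
wrist_force: [-0.5, 0.3, -1.6]
grip_width: 25.5
grasp_force: 79.0
at [419.4 109.6  48.5] yaw -1.191 rotvec [-0.  0.  0.] then shift [ 0.7 -0.2 32.5] j6 1.19
```

```bash
echo '[0,0,20,0,0,0,0,0,9,0,0,0,0,0,0,0,0,0]' > next.json && python3 drive.py next.json|grep -E 'tcp|wri'; for i in 1; do echo '[0,0,2,0,0,0,0,0,0,0,0,0]' > next.json && python3 drive.py next.json; echo '[0,0,2,0,0,0,0,0,0,0,0,0]' > next.json && python3 drive.py next.json; echo '[0,0,1,0,0,0,0,0,0,0,0,0]' > next.json && python3 drive.py next.json;done|grep -E 'tcp|wri'
```

```text
tcp_pos: [419.5, 109.6, 19.7]
wrist_force: [-0.2, 0.6, -1.5]
tcp_pos: [419.8, 109.6, 18.0]
wrist_force: [0.2, -0.0, -1.7]
tcp_pos: [419.4, 109.6, 15.5]
wrist_force: [0.5, -0.4, -1.1]
tcp_pos: [419.3, 109.6, 14.4]
wrist_force: [-0.7, -0.1, -1.5]
```

```bash
for i in 1; do echo '[0,0,1,0,0,0,0,0,0,0,0,0]' > next.json && python3 drive.py next.json; echo '[0,0,1,0,0,0,0,0,0,0,0,0]' > next.json && python3 drive.py next.json; echo '[0,0,1,0,0,0,0,0,0,0,0,0]' > next.json && python3 drive.py next.json;echo '[0,0,1,0,0,0,0,0,0,0,0,0]' > next.json && python3 drive.py next.json;done|grep -E 'tcp|wri'
```

```text
tcp_pos: [419.4, 109.6, 14.3]
wrist_force: [-1.1, -0.8, 10.5]
tcp_pos: [419.4, 109.5, 14.2]
wrist_force: [-2.2, 0.3, 21.2]
tcp_pos: [419.4, 109.6, 14.2]
wrist_force: [-2.9, -0.7, 33.7]
tcp_pos: [419.5, 109.6, 14.2]
wrist_force: [-3.8, -0.7, 43.4]
```

```bash
echo '[0,0,-4,0,0,0,0,0,0,0,0,0,0,0,0,0,0,0,0,0,0,0,0,0,0,0,0,0,0,0,0,0,0,0,0,0,0,0,-20,0,0,0,0,0,-40,0,0,0]' > next.json && python3 drive.py next.json 85; echo '[0,0,-45,0,0,0,0,0,-45,0,0,0,0,0,-45,0,0,0,0,0,-40,0,0,0,-14,44,0,0,0,0,-14,44,0,0,0,0,-15,45,0,0,0,0]' > next.json && python3 drive.py next.json|grep tcp; echo '[-15,45,0,0,0,0,-14,44,0,0,0,0,-15,45,0,0,0,0,-15,44,0,0,0,0,0,0,45,0,0,0,0,0,45,0,0,0,0,0,30,0,0,0,0,0,0,0,0,0]' > next.json && python3 drive.py next.json|grep tcp;  echo '[0,0,0,0,0,0]' > next.json && python3 drive.py next.json|grep tcp; python3 -c "
from h import *
r=rings('wrist','w7')
go([440,-217,130])"
```

```text
time_s: 13.4
tcp_pos: [417.4, 109.4, 72.8]
eef_rot: [-0.001, 0.982, 0.189, -0.003]
wrist_force: [0.9, -1.0, 0.9]
grip_width: 85.1
grasp_force: 0.0
tcp_pos: [428.5, -30.8, 249.7]
tcp_pos: [436.7, -215.0, 125.4]
tcp_pos: [439.7, -217.0, 129.2]
ring mesh [ 421.2 -343.2] outline [ 397.4 -345.7  122.1] px 429 258
ring mesh [ 439.4 -217. ] outline [ 440.9 -216.4   61.6] px 316 196
ring mesh [ 538.4 -367.8] outline [ 537.6 -362.9   68. ] px 518 157
ring mesh [ 595.4 -272.4] outline [ 594.2 -269.7   64.2] px 456 45
at [ 440.6 -217.6  130.2] yaw -1.191 rotvec [ 0.001 -0.001  0.   ] then shift [-0.3 -0.7  0.2] j6 0.5
```

View pics/w7.png

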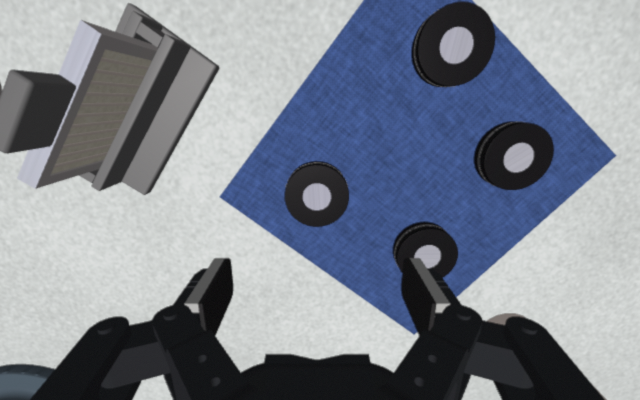

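The wrist view shows the target ring centred at (317,196), about (439.4, -217.0). The far ring has been knocked over to about (595,-272). I'll grasp the target ring first.

```bash
echo '[0,0,40,0,0,0,0,0,40,0,0,0,0,0,30,0,0,0,0,0,0,0,0,0,0,0,0,0,0,0]' > next.json && python3 drive.py next.json|grep -E 'tcp|wri'; python3 -c "
from h import *
go([439.4,-217,-4])"; echo '[0,0,10,0,0,0,0,0,10,0,0,0,0,0,0,0,0,0,0,0,0,0,0,0]' > next.json && python3 drive.py next.json|grep -E 'tcp|wri';  python3 -c "
from h import *
go([439.4,-217,-4])"
```

```text
tcp_pos: [441.0, -217.8, 20.7]
wrist_force: [0.6, -0.4, 0.9]
at [ 441.  -217.8   20.7] yaw -1.191 rotvec [ 0.002 -0.001  0.   ] then shift [-1.2 -1.3 24.7] j6 0.5
tcp_pos: [439.9, -217.1, -0.5]
wrist_force: [0.5, 0.1, 0.4]
at [ 439.9 -217.1   -0.5] yaw -1.191 rotvec [ 0. -0.  0.] then shift [-0.4 -0.3  3.5] j6 0.5
```

```bash
echo '[-0.5,0,4,0,0,0,0,0,0,0,0,0,0,0,0,0,0,0,0,0,0,0,0,0,0,0,0,0,0,0,0,0,0,0,0,0]' > next.json && python3 drive.py next.json 0 40; echo '[0,0,-10,0,0,0,0,0,-30,0,0,0,0,0,-40,0,0,0,0,0,-40,0,0,0,0,0,0,0,0,0,0,0,0,0,0,0]' > next.json && python3 drive.py next.json; python3 -c "
from h import *
shot('wrist','w8')
go([473.7,305.4,250])"
```

```text
time_s: 16.55
tcp_pos: [439.2, -217.2, -4.4]
eef_rot: [-0.0, 0.982, 0.189, -0.0]
wrist_force: [-0.5, -0.2, 4.6]
grip_width: 58.6
grasp_force: 42.6
time_s: 17.15
tcp_pos: [439.9, -217.6, 116.4]
eef_rot: [0.001, 0.982, 0.189, 0.001]
wrist_force: [-0.3, -0.0, -1.0]
grip_width: 58.2
grasp_force: 43.5
at [ 439.  -217.   115.3] yaw -1.191 rotvec [-0.  0.  0.] then shift [ 225.9 -472.3 -134.7] j6 0.5
```

View pics/w8.png

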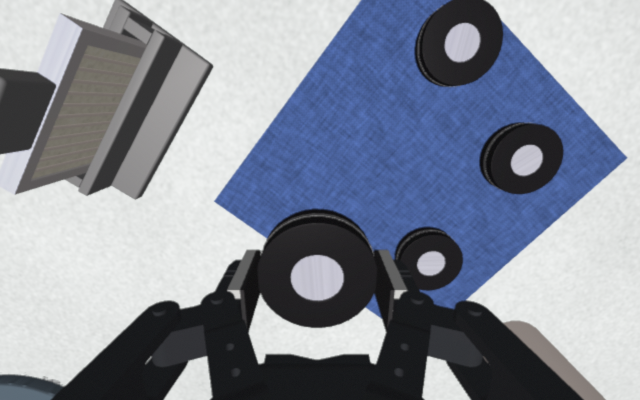

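The ring is held with its mesh centre at (317,277), about 1 mm from the tool axis. I'll carry it to the canister.

```bash
echo '[0,0,-45,0,0,0,0,0,-45,0,0,0,0,0,-45,0,0,0,20,-43,0,0,0,0,20,-43,0,0,0,0,20,-43,0,0,0,0,20,-43,0,0,0,0,20,-43,0,0,0,0]' > next.json && python3 drive.py next.json|grep tcp; echo '[20,-43,0,0,0,0,20,-43,0,0,0,0,21,-43,0,0,0,0,21,-43,0,0,0,0,21,-43,0,0,0,0,22,-43,0,0,0,0,0,0,0,0,0,0,0,0,0,0,0,0]' > next.json && python3 drive.py next.json|grep tcp;python3 -c "
from h import *
go([473.1,305.1,150])"
```

```text
tcp_pos: [451.3, 21.4, 248.5]
tcp_pos: [471.6, 305.8, 247.9]
at [471.6 305.8 247.9] yaw -1.188 rotvec [ 0.001  0.005 -0.   ] then shift [ 1.1  1.2 97.9] j6 1.57
```

```bash
echo '[0.5,0.5,40,0,0,0,0,0,40,0,0,0,0,0,15,0,0,0,0,0,0,0,0,0,0,0,0,0,0,0,0,0,0,0,0,0]' > next.json && python3 drive.py next.json|grep -E 'tcp|wri';python3 -c "
from h import *
shot('wrist','w9');c,im=shot('side');print(proj(c,[473,305,140]))
go([473.1,305.1,128])"
```

```text
tcp_pos: [474.7, 304.7, 156.5]
wrist_force: [0.3, 0.2, -0.4]
[291.19165318 145.64863694]
at [474.6 305.1 156.7] yaw -1.192 rotvec [ 0.    -0.003  0.   ] then shift [-1.4 -0.5 28.7] j6 1.56
```

View pics/w9.png

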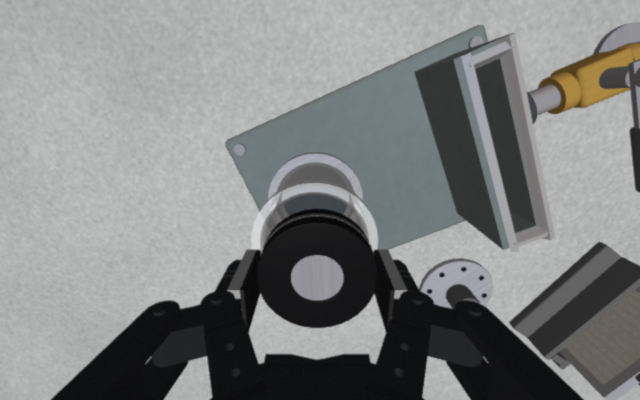

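The ring is over the canister, with the collar spanning columns 252 to 379 and its top edge at row 182. It needs a shift of about -2 mm in tool x, so I'll lower it with force checks.

```bash
for i in 1;do echo '[-2.2,-0.6,10,0,0,0,0,0,9,0,0,0,0,0,0,0,0,0,0,0,0,0,0,0]' > next.json && python3 drive.py next.json; echo '[0,0,3,0,0,0,0,0,0,0,0,0]' > next.json && python3 drive.py next.json;echo '[0,0,3,0,0,0,0,0,0,0,0,0]' > next.json && python3 drive.py next.json;echo '[0,0,2,0,0,0,0,0,0,0,0,0]' > next.json && python3 drive.py next.json;done|grep -E 'tcp|wri'
```

```text
tcp_pos: [471.0, 304.8, 135.8]
wrist_force: [0.1, -0.7, -0.9]
tcp_pos: [471.3, 304.9, 133.1]
wrist_force: [-0.2, -0.2, -1.6]
tcp_pos: [471.2, 304.8, 130.0]
wrist_force: [0.3, 0.2, -0.5]
tcp_pos: [471.2, 304.8, 128.1]
wrist_force: [0.2, 0.7, -1.0]
```

```bash
for i in 1;do echo '[0,0,1.5,0,0,0,0,0,0,0,0,0]' > next.json && python3 drive.py next.json; echo '[0,0,1.5,0,0,0,0,0,0,0,0,0]' > next.json && python3 drive.py next.json;echo '[0,0,1,0,0,0,0,0,0,0,0,0]' > next.json && python3 drive.py next.json;done|grep -E 'tcp|wri'
```

```text
tcp_pos: [471.3, 304.8, 126.7]
wrist_force: [-0.2, -0.0, -0.5]
tcp_pos: [471.4, 304.9, 125.2]
wrist_force: [-0.4, 0.4, -0.8]
tcp_pos: [471.5, 304.9, 125.0]
wrist_force: [-1.8, -1.4, 3.5]
```

```bash
echo '[-0.5,0,-0.5,0,0,0,0,0,0,0,0,0]' > next.json && python3 drive.py next.json|grep -E 'tcp|wri'; echo '[0,0,0,0,0,0,0,0,0,0,0,0,0,0,0,0,0,0,0,0,0,0,0,0,0,0,-20,0,0,0,0,0,-40,0,0,0,0,0,-40,0,0,0,0,0,0,0,0,0]' > next.json && python3 drive.py next.json 85; python3 -c "
from h import *
c,a=shot('wrist');go([473,305,250]);b,s=shot('side')
print(proj(c,[473,305,140]),proj(c,[473,305,65]))
cv2.imwrite('pics/w10.png',np.hstack([cv2.resize(a[100:300,220:420],(400,400)),cv2.resize(s[120:200,250:330],(400,400),interpolation=cv2.INTER_CUBIC)]))"
```

```text
tcp_pos: [471.2, 304.8, 125.0]
wrist_force: [-0.4, 0.6, 1.9]
time_s: 22.1
tcp_pos: [474.6, 306.3, 230.5]
eef_rot: [-0.001, 0.982, 0.189, 0.006]
wrist_force: [-0.3, 1.1, 0.1]
grip_width: 85.0
grasp_force: 0.0
at [472.8 305.5 227.8] yaw -1.191 rotvec [ 0.    -0.007  0.   ] then shift [ -0.    0.6 -22.2] j6 1.57
[317.04386393 205.37658126] [317.10536027 183.56377967]
```

View pics/w10.png

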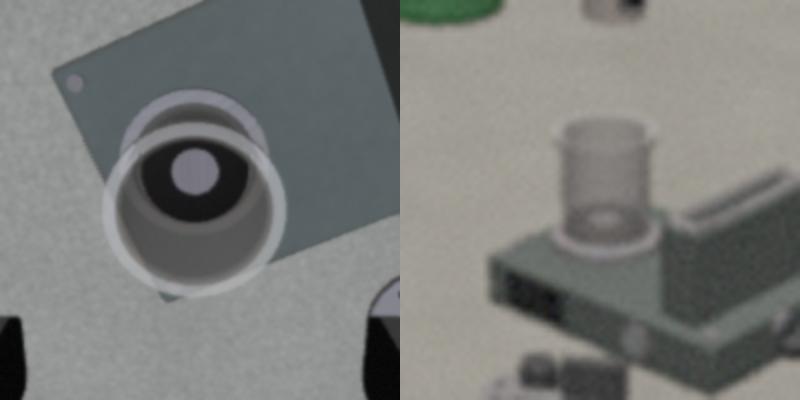

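The ring lies flat at the canister's bottom, and the rim centre at (317.7,205) matches my estimate of (473,305). On to the next ring.

```bash
cat >> h.py <<'E'
def held():
    """centre of the held ring's mesh in tool x,y (top face 26 mm behind the TCP)"""
    _,im=shot("wrist");hsv=cv2.cvtColor(im,cv2.COLOR_BGR2HSV)
    b=(hsv[...,2]>110).astype(np.uint8);b[:,:275]=0;b[:,360:]=0;b[:235]=0;b[322:]=0
    n,_,st,ce=cv2.connectedComponentsWithStats(b);ok=[i for i in range(1,n) if 800<st[i,4]<3500 and st[i,1]>240]
    m=env.camera_model("wrist");T=np.array(m["tool_from_camera"])
    for i in ok:
        d=T[:3,:3]@np.linalg.solve(np.array(m["K"]),np.r_[ce[i],1]);print("held px",ce[i].round(1),"area",st[i,4],"tool",(T[:3,3]+d*(-26-T[2,3])/d[2]).round(1))
E
echo '[-20,41,0,0,0,0,-20,41,0,0,0,0,-20,41,0,0,0,0,-20,41,0,0,0,0,-20,41,0,0,0,0,-20,41,0,0,0,0,-21,42,0,0,0,0,-21,42,0,0,0,0]' > next.json && python3 drive.py next.json|grep tcp; echo '[-21,42,0,0,0,0,-21,42,0,0,0,0,-21,42,0,0,0,0,-21,42,0,0,0,0,-21,42,0,0,0,0,-21,42,0,0,0,0,0,0,45,0,0,0,0,0,45,0,0,0]' > next.json && python3 drive.py next.json|grep tcp;echo '[0,0,0,0,0,0,0,0,0,0,0,0]' > next.json && python3 drive.py next.json|grep tcp; python3 -c "
from h import *
r=rings('wrist')
go([*r[0],-4])"
```

```text
tcp_pos: [441.1, -63.1, 223.3]
tcp_pos: [418.8, -344.6, 133.1]
tcp_pos: [418.3, -341.4, 133.5]
ring mesh [ 422.3 -341.4] outline [ 423.5 -340.9   61.3] px 319 191
ring mesh [ 538.4 -368.6] outline [ 537.5 -367.3   60.9] px 402 76
at [ 419.4 -342.6  135.2] yaw -1.191 rotvec [-0.  0.  0.] then shift [  3.1  -0.  139.2] j6 0.3
```

```bash
echo '[3,0,40,0,0,0,0,0,40,0,0,0,0,0,35,0,0,0,0,0,15,0,0,0,0,0,0,0,0,0,0,0,0,0,0,0,0,0,0,0,0,0]' > next.json && python3 drive.py next.json|grep -E 'tcp|wri'; python3 -c "
from h import *
go([422.3,-341.4,-4])"
```

```text
tcp_pos: [423.4, -342.8, 7.1]
wrist_force: [0.2, 0.2, -0.9]
at [ 423.4 -342.8    7.1] yaw -1.191 rotvec [ 0.005 -0.001  0.   ] then shift [-0.5 -1.7 11.1] j6 0.3
```

```bash
echo '[0,0,7,0,0,0,0,0,0,0,0,0,0,0,0,0,0,0]' > next.json && python3 drive.py next.json|grep -E 'tcp|wri'; python3 -c "
from h import *
go([422.3,-341.4,-4])"
```

```text
tcp_pos: [422.0, -341.5, -1.9]
wrist_force: [0.1, -0.1, -1.1]
at [ 422.  -341.5   -1.9] yaw -1.191 rotvec [ 0. -0.  0.] then shift [ 0.3 -0.   2.1] j6 0.3
```

```bash
echo '[0.3,0,2,0,0,0,0,0,0,0,0,0,0,0,0,0,0,0,0,0,0,0,0,0,0,0,0,0,0,0,0,0,0,0,0,0]' > next.json && python3 drive.py next.json 0 40; echo '[0,0,-10,0,0,0,0,0,-30,0,0,0,0,0,-45,0,0,0,0,0,-45,0,0,0,0,0,-45,0,0,0,0,0,-45,0,0,0,0,0,-34,0,0,0,0,0,0,0,0,0]' > next.json && python3 drive.py next.json|grep -E 'tcp|wid'; python3 -c "
from h import *
held()
go([471.4,304.9,250])"
```

```text
time_s: 25.65
tcp_pos: [422.2, -341.3, -3.9]
eef_rot: [-0.0, 0.982, 0.189, -0.0]
wrist_force: [-0.8, 0.9, 5.8]
grip_width: 58.5
grasp_force: 42.5
tcp_pos: [424.5, -343.9, 255.6]
grip_width: 58.1
held px [316.7 277. ] area 1866 tool [  0.9   0.6 -26. ]
at [ 423.2 -342.5  252.8] yaw -1.191 rotvec [ 0.006 -0.002  0.   ] then shift [ 284.8 -583.4    2.8] j6 0.31
```

```bash
echo '[20,-41,0,0,0,0,20,-41,0,0,0,0,20,-41,0,0,0,0,20,-41,0,0,0,0,20,-42,0,0,0,0,20,-42,0,0,0,0,20,-42,0,0,0,0,20,-42,0,0,0,0]' > next.json && python3 drive.py next.json|grep tcp; echo '[20,-42,0,0,0,0,21,-42,0,0,0,0,21,-42,0,0,0,0,21,-42,0,0,0,0,21,-42,0,0,0,0,21,-42,0,0,0,0,0,0,0,0,0,0,0,0,0,0,0,0]' > next.json && python3 drive.py next.json|grep tcp;echo '[0,0,40,0,0,0,0,0,40,0,0,0,0,0,15,0,0,0,0,0,0,0,0,0,0,0,0,0,0,0,0,0,0,0,0,0]' > next.json && python3 drive.py next.json|grep tcp;python3 -c "
from h import *
go([471.4,304.9,136])"
```

```text
tcp_pos: [446.2, 28.3, 248.3]
tcp_pos: [468.9, 307.0, 247.8]
tcp_pos: [471.5, 306.3, 156.1]
at [471.5 306.3 156.1] yaw -1.192 rotvec [ 0.    -0.002  0.   ] then shift [-0.6  1.3 20.1] j6 1.57
```

```bash
echo '[0,1,10,0,0,0,0,0,9,0,0,0,0,0,0,0,0,0,0,0,0,0,0,0,0,0,0,0,0,0]' > next.json && python3 drive.py next.json|grep -E 'tcp|wri'; python3 -c "
from h import *
go([471.4,304.9,136])"
```

```text
tcp_pos: [470.9, 305.9, 135.9]
wrist_force: [-1.0, 1.3, -0.1]
at [470.9 305.9 135.9] yaw -1.191 rotvec [ 0. -0.  0.] then shift [ 0.1  1.1 -0.1] j6 1.57
```

```bash
for i in 1;do echo '[0,1,3,0,0,0,0,0,0,0,0,0]' > next.json && python3 drive.py next.json; echo '[0,0,3,0,0,0,0,0,0,0,0,0]' > next.json && python3 drive.py next.json;echo '[0,0,2,0,0,0,0,0,0,0,0,0]' > next.json && python3 drive.py next.json;echo '[0,0,1.5,0,0,0,0,0,0,0,0,0]' > next.json && python3 drive.py next.json;echo '[0,0,1,0,0,0,0,0,0,0,0,0]' > next.json && python3 drive.py next.json;done|grep -E 'tcp|wri'
```

```text
tcp_pos: [471.1, 304.7, 132.6]
wrist_force: [-0.2, -0.4, -0.1]
tcp_pos: [470.9, 304.7, 129.5]
wrist_force: [0.2, 0.0, -0.1]
tcp_pos: [471.0, 304.8, 127.6]
wrist_force: [-0.1, 0.0, -0.2]
tcp_pos: [471.1, 304.8, 126.2]
wrist_force: [0.2, 0.4, -0.8]
tcp_pos: [471.1, 304.8, 125.2]
wrist_force: [0.6, -0.5, -1.2]
```

```bash
echo '[0,0,0,0,0,0,0,0,0,0,0,0,0,0,0,0,0,0,0,0,0,0,0,0,0,0,-20,0,0,0,0,0,-40,0,0,0,0,0,-40,0,0,0,0,0,0,0,0,0]' > next.json && python3 drive.py next.json 85|grep -E 'tcp|wid'; python3 -c "
from h import *
c,a=shot('wrist')
b=(a[...,2]>115).astype(np.uint8);u,v=proj(c,[473,305,85]).astype(int)
n,_,st,ce=cv2.connectedComponentsWithStats(b[v-20:v+20,u-22:u+22])
for i in range(n):
  if 60<st[i,4]<1500: q=ce[i]+[u-22,v-20];print(st[i].tolist(),q.round(1),ray(c,q,85).round(1))
"
echo '[-12,43,0,0,0,0,-12,43,0,0,0,0,-12,43,0,0,0,0,-12,43,0,0,0,0,-12,43,0,0,0,0,-12,43,0,0,0,0,-12,43,0,0,0,0,-13,43,0,0,0,0]' > next.json && python3 drive.py next.json|grep tcp; echo '[-13,44,0,0,0,0,-13,44,0,0,0,0,-13,44,0,0,0,0,-13,44,0,0,0,0,-13,44,0,0,0,0,-13,44,0,0,0,0,-13,44,0,0,0,0,0,0,45,0,0,0]' > next.json && python3 drive.py next.json|grep tcp;echo '[0,0,45,0,0,0,0,0,0,0,0,0,0,0,0,0,0,0]' > next.json && python3 drive.py next.json|grep tcp; python3 -c "
from h import *
r=rings('wrist')
go([538.4,-368.3,-4])"
```

```text
tcp_pos: [474.9, 306.4, 231.1]
grip_width: 84.9
[0, 0, 44, 40, 1274] [316.4 188. ] [473.4 305.9  85. ]
[11, 12, 23, 22, 390] [316.8 190.4] [471.  304.5  85. ]
tcp_pos: [507.6, -52.1, 224.0]
tcp_pos: [542.0, -380.9, 184.6]
tcp_pos: [537.4, -369.5, 133.8]
ring mesh [ 374.8 -294.4] outline [ 399.7 -309.6   83. ] px 195 305
ring mesh [ 539.1 -368.7] outline [ 540.4 -367.9   61.3] px 317 193
ring mesh [ 596.1 -273.1] outline [ 596.2 -274.5   61.3] px 236 91
at [ 538.8 -370.6  136. ] yaw -1.191 rotvec [ 0.001 -0.     0.   ] then shift [  0.5  -2.3 140. ] j6 0.42
```

```bash
echo '[0,-1,40,0,0,0,0,0,40,0,0,0,0,0,35,0,0,0,0,0,14,0,0,0,0,0,0,0,0,0,0,0,0,0,0,0,0,0,0,0,0,0]' > next.json && python3 drive.py next.json|grep -E 'tcp|wri'; echo '[0,0,5,0,0,0,0,0,0,0,0,0,0,0,0,0,0,0]' > next.json && python3 drive.py next.json|grep -E 'tcp|wri'; python3 -c "
from h import *
go([538.9,-368.5,-4])"
```

```text
tcp_pos: [539.6, -371.0, 9.1]
wrist_force: [0.3, -0.0, -0.1]
tcp_pos: [538.0, -369.6, 1.7]
wrist_force: [-0.7, 0.1, 0.5]
at [ 538.  -369.6    1.7] yaw -1.191 rotvec [ 0. -0.  0.] then shift [ 1.2 -0.7  5.7] j6 0.42
```

```bash
echo '[1.2,-0.5,5.7,0,0,0,0,0,0,0,0,0,0,0,0,0,0,0]' > next.json && python3 drive.py next.json|grep -E 'tcp|wri'; echo '[0,0,0,0,0,0,0,0,0,0,0,0,0,0,0,0,0,0,0,0,0,0,0,0,0,0,0,0,0,0]' > next.json && python3 drive.py next.json 0 40; echo '[0,0,-10,0,0,0,0,0,-30,0,0,0,0,0,-45,0,0,0,0,0,-45,0,0,0,0,0,-45,0,0,0,0,0,-45,0,0,0,0,0,-34,0,0,0,0,0,0,0,0,0]' > next.json && python3 drive.py next.json|grep -E 'tcp|wid'; python3 -c "
from h import *
held()
go([471.2,304.8,250])"
```

```text
tcp_pos: [538.6, -368.3, -4.8]
wrist_force: [-0.5, 0.7, 0.0]
time_s: 34.8
tcp_pos: [539.2, -368.9, -3.9]
eef_rot: [0.0, 0.982, 0.189, 0.0]
wrist_force: [-0.5, -0.9, 2.3]
grip_width: 58.1
grasp_force: 43.2
tcp_pos: [541.3, -370.7, 256.7]
grip_width: 58.1
held px [316.8 276.9] area 1866 tool [  0.9   0.6 -26. ]
at [ 539.9 -369.5  253.3] yaw -1.191 rotvec [ 0.006 -0.003  0.   ] then shift [ 186.3 -651.7    3.3] j6 0.42
```

```bash
echo '[12,-43,0,0,0,0,12,-43,0,0,0,0,12,-43,0,0,0,0,12,-43,0,0,0,0,12,-43,0,0,0,0,12,-43,0,0,0,0,12,-43,0,0,0,0,12,-43,0,0,0,0]' > next.json && python3 drive.py next.json|grep tcp; echo '[13,-44,0,0,0,0,13,-44,0,0,0,0,13,-44,0,0,0,0,13,-44,0,0,0,0,13,-44,0,0,0,0,13,-44,0,0,0,0,13,-43,0,0,0,0,0,0,0,0,0,0]' > next.json && python3 drive.py next.json|grep tcp;echo '[0,0,40,0,0,0,0,0,40,0,0,0,0,0,15,0,0,0,0,0,0,0,0,0,0,0,0,0,0,0,0,0,0,0,0,0,0,0,0,0,0,0]' > next.json && python3 drive.py next.json|grep tcp;python3 -c "
from h import *
go([471.2,304.8,136])"
```

```text
tcp_pos: [498.4, -11.5, 247.9]
tcp_pos: [468.8, 309.8, 247.7]
tcp_pos: [472.0, 305.5, 155.9]
at [472.  305.5 155.9] yaw -1.191 rotvec [ 0.    -0.003  0.   ] then shift [-1.   0.3 19.9] j6 1.57
```

```bash
echo '[0,0,10,0,0,0,0,0,8,0,0,0,0,0,0,0,0,0,0,0,0,0,0,0,0,0,0,0,0,0]' > next.json && python3 drive.py next.json|grep -E 'tcp|wri'; python3 -c "
from h import *
go([471.2,304.8,136])"
```

```text
tcp_pos: [471.2, 305.4, 136.6]
wrist_force: [0.6, -0.1, -0.2]
at [471.2 305.4 136.6] yaw -1.191 rotvec [-0. -0. -0.] then shift [-0.3  0.6  0.6] j6 1.57
```

```bash
for i in 1;do echo '[-0.2,0.6,3,0,0,0,0,0,0,0,0,0]' > next.json && python3 drive.py next.json; echo '[0,0,3,0,0,0,0,0,0,0,0,0]' > next.json && python3 drive.py next.json;echo '[0,0,2.5,0,0,0,0,0,0,0,0,0]' > next.json && python3 drive.py next.json;echo '[0,0,1.5,0,0,0,0,0,0,0,0,0]' > next.json && python3 drive.py next.json;echo '[0,0,1.3,0,0,0,0,0,0,0,0,0]' > next.json && python3 drive.py next.json;done|grep -E 'tcp|wri'
```

```text
tcp_pos: [471.1, 304.6, 133.4]
wrist_force: [-0.2, 0.9, -1.7]
tcp_pos: [471.0, 304.6, 130.3]
wrist_force: [0.5, -0.5, -1.1]
tcp_pos: [471.0, 304.6, 127.8]
wrist_force: [-0.2, 0.3, -0.6]
tcp_pos: [471.1, 304.7, 126.5]
wrist_force: [0.2, 0.3, 0.1]
tcp_pos: [471.2, 304.7, 125.2]
wrist_force: [-0.1, -0.7, -0.4]
```

```bash
echo '[0,0,0,0,0,0,0,0,0,0,0,0,0,0,0,0,0,0,0,0,0,0,0,0,0,0,-20,0,0,0,0,0,-40,0,0,0,0,0,-40,0,0,0,0,0,0,0,0,0]' > next.json && python3 drive.py next.json 85|grep -E 'tcp|wid'; python3 -c "
from h import *
c,a=shot('wrist')
b=(a[...,2]>115).astype(np.uint8);u,v=proj(c,[473,305,105]).astype(int)
n,_,st,ce=cv2.connectedComponentsWithStats(b[v-20:v+20,u-22:u+22])
for i in range(n):
  if 60<st[i,4]<1500: q=ce[i]+[u-22,v-20];print(st[i].tolist(),q.round(1),ray(c,q,105).round(1))
"
echo '[0,0,0,0,0,-0.15,0,0,0,0,0,-0.15,0,0,0,0,0,-0.15,0,0,0,0,0,-0.15,0,0,0,0,0,-0.15,0,0,0,0,0,-0.15,0,0,0,0,0,-0.15,0,0,0,0,0,0]' > next.json && python3 drive.py next.json|grep tcp
python3 -c "
from h import *
go([596,-273,230])"
```

```text
tcp_pos: [474.9, 306.3, 231.1]
grip_width: 85.3
[0, 0, 44, 40, 1310] [315.2 192.8] [473.6 307.1 105. ]
[10, 10, 25, 24, 449] [316.3 195.7] [471.2 305.  105. ]
tcp_pos: [470.2, 304.3, 223.8]
at [470.2 304.3 223.8] yaw -0.141 rotvec [-0.003  0.002  0.   ] then shift [-553.8  205.8   -6.2] j6 0.52
```

```bash
echo '[-42,16,0,0,0,0,-42,16,0,0,0,0,-42,16,0,0,0,0,-42,16,0,0,0,0,-43,16,0,0,0,0,-43,16,0,0,0,0,-43,16,0,0,0,0,-43,16,0,0,0,0]' > next.json && python3 drive.py next.json|grep tcp; echo '[-43,16,0,0,0,0,-43,16,0,0,0,0,-43,15,0,0,0,0,-43,15,0,0,0,0,-42,16,0,0,0,0,0,0,45,0,0,0,0,0,45,0,0,0]' > next.json && python3 drive.py next.json|grep tcp;echo '[0,0,0,0,0,0,0,0,0,0,0,0,0,0,0,0,0,0]' > next.json && python3 drive.py next.json|grep tcp; python3 -c "
from h import *
r=rings('wrist')
go([596,-273,-4])"
```

```text
tcp_pos: [549.7, -51.6, 224.5]
tcp_pos: [598.0, -275.4, 134.7]
tcp_pos: [598.8, -273.3, 137.6]
ring mesh [ 449.7 -381.9] outline [ 451.6 -362.1  117. ] px 193 307
ring mesh [ 595.8 -272.1] outline [ 595.9 -270.6   61.4] px 312 192
at [ 599.  -273.4  138.1] yaw -0.141 rotvec [ 0.005  0.002 -0.   ] then shift [ -0.   -3.1 142.1] j6 -0.46
```

```bash
echo '[0,-2,40,0,0,0,0,0,40,0,0,0,0,0,37,0,0,0,0,0,16,0,0,0,0,0,0,0,0,0,0,0,0,0,0,0,0,0,0,0,0,0]' > next.json && python3 drive.py next.json|grep -E 'tcp|wri'; echo '[0,0,3,0,0,0,0,0,0,0,0,0,0,0,0,0,0,0]' > next.json && python3 drive.py next.json|grep -E 'tcp|wri'; python3 -c "
from h import *
go([595.8,-272.3,-4])"
```

```text
tcp_pos: [597.2, -273.6, 5.0]
wrist_force: [-0.2, -0.7, -0.4]
tcp_pos: [595.6, -272.6, -0.0]
wrist_force: [0.4, -0.6, -0.3]
at [ 595.6 -272.6   -0. ] yaw -0.141 rotvec [ 0.001  0.    -0.   ] then shift [0.3 0.2 4. ] j6 -0.46
```

```bash
echo '[0.3,0,4,0,0,0,0,0,0,0,0,0,0,0,0,0,0,0]' > next.json && python3 drive.py next.json|grep -E 'tcp|wri'; echo '[0,0,0,0,0,0,0,0,0,0,0,0,0,0,0,0,0,0,0,0,0,0,0,0,0,0,0,0,0,0]' > next.json && python3 drive.py next.json 0 40|grep -E 'tcp|gr'; echo '[0,0,-10,0,0,0,0,0,-30,0,0,0,0,0,-45,0,0,0,0,0,-45,0,0,0,0,0,-45,0,0,0,0,0,-45,0,0,0,0,0,-34,0,0,0,0,0,0,0,0,0]' > next.json && python3 drive.py next.json|grep -E 'tcp|wid'; python3 -c "
from h import *
held()
go([471.2,304.8,250])"
```

```text
tcp_pos: [595.2, -272.0, -5.0]
wrist_force: [-0.5, 0.5, 0.1]
tcp_pos: [595.8, -272.4, -4.3]
grip_width: 58.2
grasp_force: 43.2
tcp_pos: [598.1, -273.8, 256.4]
grip_width: 58.2
held px [316.8 276.3] area 1878 tool [  0.4   0.9 -26. ]
at [ 596.5 -272.8  252.9] yaw -0.141 rotvec [ 0.006  0.003 -0.   ] then shift [ 554.3 -205.2    2.9] j6 -0.46
```

```bash
echo '[42,-16,0,0,0,0,42,-16,0,0,0,0,42,-16,0,0,0,0,42,-16,0,0,0,0,43,-16,0,0,0,0,43,-16,0,0,0,0,43,-16,0,0,0,0,43,-16,0,0,0,0]' > next.json && python3 drive.py next.json|grep tcp; echo '[43,-16,0,0,0,0,43,-16,0,0,0,0,43,-15,0,0,0,0,43,-15,0,0,0,0,42,-15,0,0,0,0,0,0,0,0,0,0,0,0,0,0,0,0]' > next.json && python3 drive.py next.json|grep tcp;echo '[0,0,40,0,0,0,0,0,40,0,0,0,0,0,15,0,0,0,0,0,0,0,0,0,0,0,0,0,0,0,0,0,0,0,0,0,0,0,0,0,0,0]' > next.json && python3 drive.py next.json|grep tcp;python3 -c "
from h import *
go([471.3,304.4,136])"
```

```text
tcp_pos: [514.1, 84.2, 247.5]
tcp_pos: [468.5, 305.4, 247.5]
tcp_pos: [471.3, 305.2, 155.8]
at [471.3 305.2 155.8] yaw -0.142 rotvec [ 0.003 -0.001  0.   ] then shift [-0.8  0.1 19.8] j6 0.52
```

```bash
echo '[0,0,10,0,0,0,0,0,8,0,0,0,0,0,0,0,0,0,0,0,0,0,0,0,0,0,0,0,0,0]' > next.json && python3 drive.py next.json|grep -E 'tcp|wri'; python3 -c "
from h import *
go([471.3,304.4,136])"
```

```text
tcp_pos: [470.3, 305.3, 136.3]
wrist_force: [0.5, -0.6, -1.5]
at [470.3 305.3 136.3] yaw -0.141 rotvec [ 0. -0.  0.] then shift [-0.7  1.1  0.3] j6 0.52
```

```bash
for i in 1;do echo '[-0.7,1.1,3,0,0,0,0,0,0,0,0,0]' > next.json && python3 drive.py next.json; echo '[0,0,3,0,0,0,0,0,0,0,0,0]' > next.json && python3 drive.py next.json;echo '[0,0,2.5,0,0,0,0,0,0,0,0,0]' > next.json && python3 drive.py next.json;echo '[0,0,1.5,0,0,0,0,0,0,0,0,0]' > next.json && python3 drive.py next.json;echo '[0,0,1.0,0,0,0,0,0,0,0,0,0]' > next.json && python3 drive.py next.json;done|grep -E 'tcp|wri'
```

```text
tcp_pos: [471.3, 304.2, 133.1]
wrist_force: [-0.4, -0.7, -0.7]
tcp_pos: [471.0, 304.2, 130.0]
wrist_force: [-0.4, -1.2, -0.7]
tcp_pos: [471.1, 304.2, 127.5]
wrist_force: [0.1, 0.5, -0.3]
tcp_pos: [471.2, 304.3, 126.2]
wrist_force: [-0.4, 0.7, -0.7]
tcp_pos: [471.2, 304.3, 125.3]
wrist_force: [-0.7, 0.1, -0.5]
```

```bash
echo '[0,0,0,0,0,0,0,0,0,0,0,0,0,0,0,0,0,0,0,0,0,0,0,0,0,0,-20,0,0,0,0,0,-40,0,0,0,0,0,-40,0,0,0,0,0,0,0,0,0]' > next.json && python3 drive.py next.json 85|grep -E 'tcp|wid'; python3 -c "
from h import *
c,a=shot('wrist')
b=(a[...,2]>115).astype(np.uint8);u,v=proj(c,[473,305,125]).astype(int)
n,_,st,ce=cv2.connectedComponentsWithStats(b[v-20:v+20,u-22:u+22])
for i in range(n):
  if 60<st[i,4]<1500: q=ce[i]+[u-22,v-20];print(st[i].tolist(),q.round(1),ray(c,q,125).round(1))
"
echo '[0,0,0,0,0,0.15,0,0,0,0,0,0.15,0,0,0,0,0,0.15,0,0,0,0,0,0.15,0,0,0,0,0,0.15,0,0,0,0,0,0.15,0,0,0,0,0,0.15,0,0,0,0,0,0]' > next.json && python3 drive.py next.json|grep tcp
echo '[-24,32,0,0,0,0,-24,32,0,0,0,0,-24,32,0,0,0,0,-24,33,0,0,0,0,-24,33,0,0,0,0,0,0,45,0,0,0,0,0,45,0,0,0,0,0,0,0,0,0]' > next.json && python3 drive.py next.json|grep tcp
python3 -c "
from h import *
go([419.4,109.6,120])
c,a=shot('wrist');i=cv2.GaussianBlur(a,(3,3),0).astype(int)
m=(((i[...,0]-i[...,2])>5)&(i[...,0]>118)).astype(np.uint8)*255
m[:,:220]=0;m[:,420:]=0;m[300:]=0;m[:90]=0;m=cv2.morphologyEx(m,cv2.MORPH_OPEN,np.ones((3,3)))
cs,_=cv2.findContours(m,cv2.RETR_EXTERNAL,cv2.CHAIN_APPROX_NONE);k=max(cs,key=cv2.contourArea);h=cv2.convexHull(k)
p=np.array([ray(c,q,18)[:2] for q in h[:,0].astype(float)]).astype(np.float32);print(cv2.contourArea(k),cv2.boundingRect(k),cv2.minEnclosingCircle(p),cv2.fitEllipse(p))"
```

```text
tcp_pos: [474.9, 305.9, 231.1]
grip_width: 84.7
[0, 0, 44, 40, 1256] [311.4 195.6] [472.1 307.2 125. ]
[9, 10, 26, 25, 504] [311.9 198.8] [472.1 304.1 125. ]
tcp_pos: [470.3, 303.9, 223.8]
tcp_pos: [415.0, 108.8, 130.5]
at [415.  108.8 130.5] yaw -1.19 rotvec [-0.006  0.014  0.   ] then shift [ 4.4  0.9 10.5] j6 1.18
5649.5 (275, 148, 88, 84) ((416.8977966308594, 108.22900390625), 40.88045883178711) ((416.9055480957031, 108.29840087890625), (81.16023254394531, 81.404052734375), 121.73413848876953)
```

```bash
echo '[0,0,0,0,0,0,0,0,0,0,0,0,0,0,0,0,0,0]' > next.json && python3 drive.py next.json|grep tcp
cat > cap.py <<'E'
from h import *
import sys
z=float(sys.argv[1])
c,a=shot('wrist');i=cv2.GaussianBlur(a,(3,3),0).astype(int)
m=(((i[...,0]-i[...,2])>5)&(i[...,0]>118)).astype(np.uint8)*255
m[:,:220]=0;m[:,420:]=0;m[300:]=0;m[:90]=0;m=cv2.morphologyEx(m,cv2.MORPH_OPEN,np.ones((3,3)))
cs,_=cv2.findContours(m,cv2.RETR_EXTERNAL,cv2.CHAIN_APPROX_NONE);k=max(cs,key=cv2.contourArea);h=cv2.convexHull(k)
p=np.array([ray(c,q,z)[:2] for q in h[:,0].astype(float)]).astype(np.float32);e=cv2.fitEllipse(p);print(cv2.boundingRect(k),np.round(e[0]+e[1],1))
E
python3 cap.py 18; python3 -c "
from h import *
go([419.4,109.6,14.3])"
```

```text
tcp_pos: [421.2, 109.7, 137.3]
(274, 155, 85, 81) [417.  108.3  81.2  81.3]
at [421.  109.7 137. ] yaw -1.19 rotvec [ 0.002 -0.004  0.   ] then shift [ -1.5  -0.5 122.7] j6 1.19
```

```bash
echo '[-3,0,40,0,0,0,0,0,40,0,0,0,0,0,25,0,0,0,0,0,10,0,0,0,0,0,0,0,0,0,0,0,0,0,0,0,0,0,0,0,0,0]' > next.json && python3 drive.py next.json|grep -E 'tcp|wri'; python3 -c "
from h import *
go([418,108.7,15])"
```

```text
tcp_pos: [418.1, 108.4, 21.6]
wrist_force: [0.6, -0.4, 0.4]
at [418.1 108.4  21.6] yaw -1.191 rotvec [ 0.001 -0.003  0.   ] then shift [ 0.  -0.4  6.6] j6 1.18
```

```bash
echo '[0.5,0,5,0,0,0,0,0,0,0,0,0,0,0,0,0,0,0]' > next.json && python3 drive.py next.json|grep -E 'tcp|wri'; echo '[0,0,0,0,0,0,0,0,0,0,0,0,0,0,0,0,0,0,0,0,0,0,0,0,0,0,0,0,0,0,0,0,0,0,0,0,0,0,0,0,0,0,0,0,0,0,0,0]' > next.json && python3 drive.py next.json 0 80; echo '[0,0,-10,0,0,0,0,0,-30,0,0,0,0,0,-45,0,0,0,0,0,-45,0,0,0,0,0,-45,0,0,0,0,0,-45,0,0,0,0,0,-15,0,0,0,0,0,0,0,0,0]' > next.json && python3 drive.py next.json|grep -E 'tcp|wid'; python3 -c "
from h import *
go([474,305.4,250])"
```

```text
tcp_pos: [417.7, 108.5, 15.6]
wrist_force: [-0.3, -1.0, -0.2]
time_s: 53.95
tcp_pos: [417.5, 108.5, 15.7]
eef_rot: [-0.0, 0.982, 0.189, 0.0]
wrist_force: [0.2, 0.3, 4.6]
grip_width: 25.6
grasp_force: 78.3
tcp_pos: [418.7, 108.5, 253.2]
grip_width: 25.3
at [418.7 108.5 253.2] yaw -1.191 rotvec [ 0.003 -0.006  0.   ] then shift [ 124.4 -162.3    3.2] j6 1.18
```

```bash
echo '[25,-32,0,0,0,0,25,-32,0,0,0,0,25,-33,0,0,0,0,25,-33,0,0,0,0,25,-33,0,0,0,0,0,0,0,0,0,0,0,0,0,0,0,0,0,0,0,0,0,0]' > next.json && python3 drive.py next.json|grep tcp; echo '[0,0,40,0,0,0,0,0,35,0,0,0,0,0,10,0,0,0,0,0,0,0,0,0,0,0,0,0,0,0,0,0,0,0,0,0]' > next.json && python3 drive.py next.json|grep -E 'tcp|wri'; python3 -c "
from h import *
go([473.5,305.2,158])"
```

```text
tcp_pos: [471.7, 304.9, 248.7]
tcp_pos: [474.6, 306.4, 167.2]
wrist_force: [0.9, -0.8, -1.8]
at [474.6 306.4 167.2] yaw -1.191 rotvec [-0.    -0.004 -0.   ] then shift [-1.5  0.7  9.2] j6 1.57
```

```bash
echo '[0,0,6,0,0,0,0,0,0,0,0,0,0,0,0,0,0,0,0,0,0,0,0,0]' > next.json && python3 drive.py next.json|grep -E 'tcp|wri'; python3 -c "
from h import *
go([473.5,305.2,158])"
```

```text
tcp_pos: [473.3, 306.3, 159.5]
wrist_force: [0.6, 0.8, -2.2]
at [473.3 306.3 159.5] yaw -1.191 rotvec [ 0. -0.  0.] then shift [-0.2  1.1  1.5] j6 1.57
```

```bash
for i in 1;do echo '[0,1,4,0,0,0,0,0,0,0,0,0]' > next.json && python3 drive.py next.json; echo '[0,0,3,0,0,0,0,0,0,0,0,0]' > next.json && python3 drive.py next.json;echo '[0,0,3,0,0,0,0,0,0,0,0,0]' > next.json && python3 drive.py next.json;echo '[0,0,2,0,0,0,0,0,0,0,0,0]' > next.json && python3 drive.py next.json;echo '[0,0,1.5,0,0,0,0,0,0,0,0,0]' > next.json && python3 drive.py next.json;done|grep -E 'tcp|wri'
```

```text
tcp_pos: [473.3, 305.0, 154.8]
wrist_force: [-0.4, 0.2, -1.4]
tcp_pos: [473.3, 305.1, 151.8]
wrist_force: [-0.4, 0.5, -2.1]
tcp_pos: [473.3, 305.1, 148.9]
wrist_force: [-0.1, 1.0, -1.1]
tcp_pos: [473.4, 305.2, 147.1]
wrist_force: [-0.2, 0.4, -2.1]
tcp_pos: [473.7, 305.3, 145.8]
wrist_force: [-0.2, -0.9, -2.6]
```

```bash
for i in 1;do echo '[0,0,1,0,0,0,0,0,0,0,0,0]' > next.json && python3 drive.py next.json;echo '[0,0,1,0,0,0,0,0,0,0,0,0]' > next.json && python3 drive.py next.json;echo '[0,0,1,0,0,0,0,0,0,0,0,0]' > next.json && python3 drive.py next.json;done|grep -E 'tcp|wri'
```

```text
tcp_pos: [473.8, 305.3, 145.7]
wrist_force: [-1.6, -1.1, 3.3]
tcp_pos: [473.8, 305.3, 145.6]
wrist_force: [-1.8, -1.9, 10.2]
tcp_pos: [473.8, 305.3, 145.5]
wrist_force: [-4.5, -2.3, 15.4]
```

The cap is home, with contact at TCP z = 145.6 against 145.7 predicted. Next is the panel.

```bash
echo '[0,0,-3,0,0,0,0,0,0,0,0,0,0,0,0,0,0,0,0,0,0,0,0,0,0,0,0,0,0,0,0,0,0,0,0,0,0,0,-30,0,0,0,0,0,-40,0,0,0]' > next.json && python3 drive.py next.json 85|grep -E 'tcp|wid'; echo '[0,0,-40,0,0,0,-19,39,0,0,0,0,-19,39,0,0,0,0,-19,39,0,0,0,0,-19,40,0,0,0,0,-19,40,0,0,0,0,-19,40,0,0,0,0,-19,40,0,0,0,0]' > next.json && python3 drive.py next.json|grep tcp; echo '[-19,39,0,0,0,0,0,0,0,0,0,0,0,0,0,0,0,0,0,0,0,0,0,0]' > next.json && python3 drive.py next.json|grep tcp; python3 -c "
from h import *
c,a=shot('wrist')
print(proj(c,[450,-45,126]),proj(c,[450,-45,42]))
go([450,-45,256])
cv2.imwrite('pics/w11.png',cv2.resize(a[80:320,180:460],None,fx=2.5,fy=2.5,interpolation=cv2.INTER_CUBIC))"
```

```text
tcp_pos: [471.9, 304.5, 214.2]
grip_width: 85.2
tcp_pos: [452.4, -3.0, 255.9]
tcp_pos: [449.3, -43.6, 255.7]
[318.13303014 188.99914578] [318.02399244 170.17064651]
at [449.3 -43.3 255.7] yaw -1.189 rotvec [-0.001  0.     0.   ] then shift [-0.   1.8 -0.3] j6 0.84
```

View pics/w11.png

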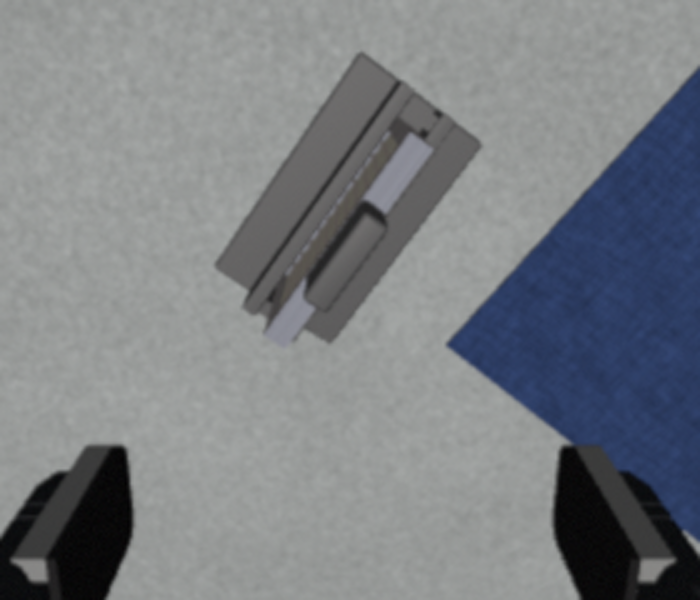

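The panel stands in its rest. Its frame top runs from (421,142) to (280,341) in the crop, and the tab top is centred near (346,263).

Run:
```python
from h import *
c=cam("wrist");f=lambda u,v,z:ray(c,(u/2.5+180-.3,v/2.5+80-.3),z)
A=f(421,142,96);B=f(280,341,96);print("frame",A.round(1),B.round(1),np.linalg.norm(A-B),"mid",((A+B)/2).round(1),"ang",np.arctan2(*(A-B)[1::-1]))
print("frame thick",np.linalg.norm(f(408,134,96)-f(434,150,96)))
P=[f(*q,126) for q in((360,216),(386,227),(333,311),(306,298))]
print("tab",np.mean(P,0).round(1),[np.linalg.norm(P[i]-P[i-1]).round(1) for i in range(4)],"ang",np.arctan2(*((P[0]+P[1]-P[2]-P[3])[1::-1])))
R_=[f(*q,42) for q in((361,52),(481,146),(331,342),(216,267))];print("rest",np.mean(R_,0).round(1))
d=(A-B);yaw=np.arctan2(d[1],d[0])-np.pi/2;print("grasp yaw",yaw)
go([*((np.mean(P,0)+(A+B)/2)/2)[:2],230],yaw)
```

```text
frame [505.7 -55.7  96. ] [401.4 -32.3  96. ] 106.96332900367497 mid [453.6 -44.   96. ] ang -0.22076621450805417
frame thick 12.718634337503365
tab [453.6 -43.1 126. ] [np.float64(39.5), np.float64(11.0), np.float64(40.1), np.float64(12.1)] ang -0.17411846232433356
rest [458.9 -40.7  42. ]
grasp yaw -1.7915625413029508
j6 will be -1.45
at [449.3 -43.3 255.7] yaw -1.189 rotvec [-1.000e-03 -1.000e-03 -2.539e+00] then shift [-4.2  0.7 25.7] j6 0.84
```

```bash
echo '[0,0,0,0,0,-0.15,0,0,0,0,0,-0.15,0,0,0,0,0,-0.1,0,0,0,0,0,0]' > next.json && python3 drive.py next.json|grep tcp; python3 -c "
from h import *
go([509.5,150.4,205],-.787)"
```

```text
tcp_pos: [449.5, -43.0, 255.8]
j6 will be 1.07
at [449.5 -43.  255.8] yaw -0.788 rotvec [-0.    -0.    -0.001] then shift [179.  -94.6  50.8] j6 0.44
```

```bash
echo '[36,-19,0,0,0,0,36,-19,0,0,0,0,36,-19,0,0,0,0,36,-19,0,0,0,0,36,-19,0,0,0,0,0,0,30,0,0,0,0,0,20,0,0,0,0,0,0,0,0,0]' > next.json && python3 drive.py next.json|grep tcp;echo '[0,0,0,0,0,0,0,0,0,0,0,0,0,0,0,0,0,0]' > next.json && python3 drive.py next.json|grep tcp
python3 - <<'E'
from h import *
c,a=shot("wrist","slot");a=a.astype(int)
U=lambda x,y:np.array([567.6,208.5])+x*np.array([.708,.706])+y*np.array([-.706,.708])
go([509.5,150.4,205])
for P in((67.5,17.5),(67.5,-17.5),(-67.5,17.5),(-67.5,-17.5)):print(proj(c,[*U(*P),125]).round(0))
# colour profile across slot and along
u,v=proj(c,[*U(0,0),125]);u0,v0=int(u),int(v);print(u0,v0)
for r in (v0-50,v0,v0+50):print(r,[tuple(a[r,x]) .__repr__() .replace('np.int64','') for x in range(u0-36,u0+37,3)])
E
```

```text
tcp_pos: [508.0, 150.9, 203.1]
tcp_pos: [511.6, 149.5, 207.1]
at [511.5 149.4 207. ] yaw -0.792 rotvec [ 0.002 -0.002  0.   ] then shift [-0.8 -2.1  2. ] j6 0.87
[285.  -2.]
[337.  -2.]
[292. 189.]
[334. 189.]
312 102
52 ['((104), (101), (92))', '((104), (101), (91))', '((103), (101), (91))', '((105), (102), (93))', '((103), (101), (92))', '((132), (131), (130))', '((130), (131), (129))', '((83), (83), (86))', '((66), (66), (64))', '((43), (43), (41))', '((104), (101), (91))', '((105), (101), (92))', '((105), (101), (92))', '((104), (101), (92))', '((103), (100), (91))', '((87), (86), (86))', '((95), (95), (99))', '((126), (126), (130))', '((125), (126), (129))', '((103), (101), (92))', '((103), (100), (92))', '((104), (101), (91))', '((103), (100), (91))', '((104), (101), (91))', '((103), (100), (90))']
102 ['((102), (100), (90))', '((102), (99), (90))', '((102), (100), (90))', '((102), (99), (90))', '((102), (99), (90))', '((123), (122), (119))', '((134), (134), (132))', '((99), (98), (100))', '((84), (83), (86))', '((37), (37), (35))', '((102), (99), (90))', '((102), (99), (90))',
[... 185 characters left out ...]
))', '((102), (99), (90))', '((100), (98), (88))', '((101), (98), (90))', '((102), (99), (90))', '((102), (99), (90))']
152 ['((101), (98), (89))', '((101), (97), (89))', '((101), (99), (89))', '((101), (98), (89))', '((102), (98), (89))', '((102), (99), (90))', '((133), (132), (131))', '((131), (130), (129))', '((84), (84), (87))', '((53), (53), (50))', '((84), (82), (74))', '((100), (97), (88))', '((99), (96), (87))', '((99), (96), (87))', '((99), (96), (88))', '((77), (77), (75))', '((97), (96), (100))', '((127), (127), (130))', '((125), (125), (128))', '((101), (98), (89))', '((101), (98), (89))', '((101), (98), (89))', '((102), (99), (89))', '((102), (99), (90))', '((101), (98), (89))']
```

```bash
echo '[20,0,0,0,0,0,0,0,0,0,0,0,0,0,0,0,0,0,0,0,0,0,0,0,0,0,0,0,0,0,0,0,0,0,0,0]' > next.json && python3 drive.py next.json|grep tcp
python3 - <<'E'
from h import *
c,a=shot("wrist","slot2");go([509.5,150.4,205]);i=a.astype(int)
m=((i[...,2]>112)&(abs(i[...,0]-i[...,2])<9)).astype(np.uint8)
u,v=proj(c,[567.6,208.5,125]);print(u,v)
n,l,st,ce=cv2.connectedComponentsWithStats(m)
for k in range(1,n):
    x,y,w,h,A=st[k]
    if A>150 and x<u<x+w and w<120:
        cs,_=cv2.findContours((l==k).astype(np.uint8),cv2.RETR_EXTERNAL,cv2.CHAIN_APPROX_NONE)
        q=cv2.convexHull(max(cs,key=cv2.contourArea))[:,0].astype(float)
        p=np.array([ray(c,t,125)[:2] for t in q]).astype(np.float32);r=cv2.minAreaRect(p);print(st[k].tolist(),r, cv2.boxPoints(r).round(1).tolist())
E
```

```text
tcp_pos: [524.6, 163.3, 205.9]
at [524.7 163.3 205.9] yaw -0.791 rotvec [-0.  0.  0.] then shift [-19.9  -1.5   0.9] j6 0.89
313.3404936954924 128.51488248565335
```

Run:
```python
from h import *
c=cam("wrist");a=cv2.imread("pics/slot2.png");i=a.astype(int)
m=((i[...,2]>112)&(abs(i[...,0]-i[...,2])<9)).astype(np.uint8)
n,l,st,ce=cv2.connectedComponentsWithStats(m)
P=[]
for k in range(1,n):
    if st[k,4]>60: print(st[k].tolist(),ce[k].round(0))
# edges per row: first/last rim pixel around u=313
for r in range(20,240,6):
    s=np.nonzero(m[r,255:370])[0]+255; print(r,s.min() if len(s) else None,s.max() if len(s) else None,len(s),end=' | ')
```

```text
[0, 0, 640, 400, 159503] [334. 178.]
[381, 113, 21, 13, 214] [391. 119.]
[178, 142, 40, 24, 263] [200. 156.]
[602, 238, 38, 48, 1318] [624. 263.]
[187, 304, 11, 8, 62] [193. 307.]
[436, 304, 12, 8, 61] [440. 307.]
[133, 375, 39, 25, 667] [153. 390.]
20 255 369 115 | 26 255 369 115 | 32 255 369 98 | 38 290 369 53 | 44 290 369 23 | 50 290 369 23 | 56 290 369 22 | 62 291 369 23 | 68 291 369 23 | 74 291 369 23 | 80 291 369 23 | 86 291 369 23 | 92 292 369 23 | 98 292 369 24 | 104 292 364 18 | 110 292 331 11 | 116 292 366 19 | 122 293 366 19 | 128 293 331 10 | 134 293 363 17 | 140 293 369 24 | 146 293 369 25 | 152 294 369 25 | 158 294 369 25 | 164 294 369 25 | 170 294 369 25 | 176 294 369 26 | 182 295 369 26 | 188 295 369 26 | 194 295 369 29 | 200 255 369 85 | 206 255 369 109 | 212 255 369 115 | 218 255 369 115 | 224 255 369 115 | 230 255 369 115 | 236 255 369 115 |
```

Run:
```python
from h import *
a=cv2.imread("pics/slot2.png");i=a.astype(int)
for r in list(range(24,50,2))+list(range(180,212,2)):
    print(r,''.join('#' if (i[r,x,2]>112) else ('+' if abs(i[r,x,0]-i[r,x,2])<6 else ('.' if i[r,x,0]-i[r,x,2]>8 else '-')) for x in range(280,346)))
for u in (300,312,324):print(u,[i[r,u,2] for r in range(24,50)],[i[r,u,2] for r in range(184,212)])
```

```text
24 ##################################################################
26 ##################################################################
28 ##################################################################
30 ################+++++##################---+++++#######-###########
32 #######..-######++++#########################++######+..##########
34 +++++++-.-######+####################################+..++++++++++
36 -------..-###########################################-...-----.--.
38 ..........###########################################-............
40 ..........######+++++++++++++++++++++++++++++++######-............
42 ..........######+++++++++++++++++++++++++++++++######-...........#
44 ..........######+++++++++++++++++++++++++++++++######-..........##
46 ..........######++++++++++++++++-++++++++++++++######-..........##
48 ..........######+++++++++++++++++++++++++++++++######-..........##
180 ..............-#####++++++++++++++++++++++++++######-.............
182 ..............-#####++++++++++++++++++++++++++######-........-----
184 ..............-#####++++++++++++++++++++++++
[... 2628 characters left out ...]
64(110), np.int64(99), np.int64(99), np.int64(115), np.int64(127), np.int64(129), np.int64(131), np.int64(131), np.int64(130), np.int64(120), np.int64(96), np.int64(83), np.int64(86), np.int64(91), np.int64(96), np.int64(98), np.int64(98), np.int64(97), np.int64(99), np.int64(98), np.int64(98)] [np.int64(99), np.int64(98), np.int64(98), np.int64(99), np.int64(98), np.int64(98), np.int64(98), np.int64(97), np.int64(98), np.int64(98), np.int64(98), np.int64(97), np.int64(98), np.int64(98), np.int64(98), np.int64(99), np.int64(102), np.int64(104), np.int64(108), np.int64(116), np.int64(125), np.int64(128), np.int64(128), np.int64(117), np.int64(106), np.int64(115), np.int64(136), np.int64(145)]
```

Run:
```python
from h import *
c=cam("wrist")
for n,Q in(("in",[(295.7,38.3),(326.7,38.3),(325.7,202.7),(299.7,202.7)]),("out",[(289.5,31.8),(332.8,31.8),(331.7,208.5),(294.7,208.5)])):
    P=np.array([ray(c,q,125)[:2] for q in Q]);d=P[0]+P[1]-P[2]-P[3]
    print(n,P.mean(0).round(1),"L",np.linalg.norm(d)/2,"W",np.linalg.norm(P[0]-P[1]),np.linalg.norm(P[2]-P[3]),"ang",np.arctan2(d[1],d[0]).round(4))
```

```text
in [567.5 209.8] L 121.37768112500768 W 21.652425287568978 21.53456081317017 ang 0.7832
out [567.3 209.3] L 130.51298278187124 W 30.05732479871776 30.84738925424747 ang 0.786
```

```bash
echo '[0,0,-20,0,0,0.15,0,0,0,0,0,0.15,0,0,0,0,0,0.15,0,0,0,0,0,0.15,0,0,0,0,0,0.15,0,0,0,0,0,0.15,0,0,0,0,0,0.09,0,0,0,0,0,0]' > next.json && python3 drive.py next.json|grep tcp; python3 -c "
from h import *
go([453.6,-43.5,150],1.36)"
```

```text
tcp_pos: [524.8, 163.5, 225.8]
j6 will be -1.46
at [524.8 163.5 225.8] yaw -1.781 rotvec [-0.     0.    -3.141] then shift [  26.3 -217.3   75.8] j6 1.88
```

```bash
echo '[-5,43,0,0,0,0,-5,43,0,0,0,0,-5,43,0,0,0,0,-5,44,0,0,0,0,-6,44,0,0,0,0,0,0,40,0,0,0,0,0,30,0,0,0,0,0,0,0,0,0]' > next.json && python3 drive.py next.json|grep tcp; echo '[0,0,0,0,0,0,0,0,0,0,0,0,0,0,0,0,0,0]' > next.json && python3 drive.py next.json|grep tcp
python3 - <<'E'
from h import *
c,a=shot("wrist","tab");i=a.astype(int)
go([453.6,-43.5,150])
u,v=proj(c,[453.6,-43.5,126]);print("tab px",u,v)
u,v=int(u),int(v)
for r in range(v-60,v+61,4):
    print(r,''.join('%x'%(i[r,x,2]//16) for x in range(u-50,u+51,1)))
E
```

```text
tcp_pos: [451.3, -42.9, 153.2]
tcp_pos: [455.5, -43.2, 157.2]
at [455.3 -43.2 157.1] yaw -1.78 rotvec [ 0.    -0.003  0.   ] then shift [-1.6  0.7  7.1] j6 1.44
tab px 317.7952462170285 233.14075434171195
173 99999999899975666666666666666666655666666535788888888888888865666666555666665666556666655589999999999
177 98889999999965666666666666666666656666666545788888888888888866666665556666666666666556665589999999999
181 99999999999975566666666666666666655666666546788888888888888865666666556666665566555555555689999999999
185 99999999999865566666666666666666655666666446788888888888888766666655555555555655655565555899999999999
189 99999999999865566666666666666666655666666446788888888888888766666655555665555555555555555899999999999
193 99999999999975566666666666666666555666666444322222222222222356666655555555555555555555556899999999999
197 89999999999975566666666666666666555666665443222222222222222256666655555555555555555555557999999999999
201 99999999999975566666666666666666655666665443222222222222222235666555555555555555555555558999999999999
205 9999999999987556666656666566565555566666534
[... 1690 characters left out ...]
9999988888888888888899999999999999999998899998999999999999999999
273 99999999888999999999999999999999888999998888888888888888999999999999998889999999999999999999999999999
277 99999999999999999999999999999999999988899988888888888888899999999999999999999999999998998899899999999
281 99999999999999999999999999999999999999999999999999999999999998889999999999999999999999999999999888999
285 99999999999999999999999999999999889999999999999999999999999999888999999999999999999998889889999999999
289 99999999998999999999999999999999999999999999999999999999999999998999999999999999999999999999999999999
293 98999999999999999999999999999999999999999999999999999999999999999999999999989999999999999999999999999
```

```bash
echo '[-1,0.5,30,0,0,0,0,0,25,0,0,0,0,0,8,0,0,0,0,0,0,0,0,0,0,0,0,0,0,0,0,0,0,0,0,0]' > next.json && python3 drive.py next.json|grep -E 'tcp|wri'; python3 -c "
from h import *
go([453.6,-43.5,90])"
```

```text
tcp_pos: [454.1, -43.7, 93.9]
wrist_force: [0.5, 1.4, 0.1]
at [454.1 -43.7  93.9] yaw -1.781 rotvec [ 0.    -0.002  0.   ] then shift [-0.5 -0.1  3.9] j6 1.44
```

```bash
echo '[0,0,2,0,0,0,0,0,0,0,0,0,0,0,0,0,0,0]' > next.json && python3 drive.py next.json|grep -E 'tcp|wri';echo '[0,0,0,0,0,0,0,0,0,0,0,0,0,0,0,0,0,0,0,0,0,0,0,0,0,0,0,0,0,0,0,0,0,0,0,0,0,0,0,0,0,0,0,0,0,0,0,0]' > next.json && python3 drive.py next.json 0 80;echo '[0,0,0,0,0,0,0,0,0,0,0,0]' > next.json && python3 drive.py next.json|grep -E 'tcp|wri|gr'
```

```text
tcp_pos: [453.3, -43.5, 91.1]
wrist_force: [0.2, 0.2, -0.3]
time_s: 66.05
tcp_pos: [453.3, -43.5, 91.0]
eef_rot: [0.0, 0.994, -0.105, 0.0]
wrist_force: [-0.0, 0.2, 3.7]
grip_width: 10.6
grasp_force: 78.3
tcp_pos: [453.4, -43.5, 91.0]
wrist_force: [-0.8, 0.1, 4.9]
grip_width: 10.6
grasp_force: 78.5
```

```bash
echo '[0,0,-8,0,0,0,0,0,-15,0,0,0,0,0,-25,0,0,0,0,0,-40,0,0,0,0,0,-40,0,0,0,0,0,-22,0,0,0,0,0,0,0,0,0,0,0,0,0,0,0]' > next.json && python3 drive.py next.json|grep -E 'tcp|wri|gr'; echo '[0,0,0,0,0,-0.14,0,0,0,0,0,-0.14,0,0,0,0,0,-0.14,0,0,0,0,0,-0.14,0,0,0,0,0,-0.14,0,0,0,0,0,-0.14,0,0,0,0,0,-0.157,0,0,0,0,0,0]' > next.json && python3 drive.py next.json|grep tcp; python3 -c "
from h import *
go([567.5,209.6,240],-.787)"
```

```text
tcp_pos: [452.4, -43.3, 240.5]
wrist_force: [-0.6, 0.1, -2.6]
grip_width: 10.4
grasp_force: 77.9
tcp_pos: [451.6, -43.0, 238.7]
j6 will be 1.14
at [451.6 -43.  238.7] yaw -0.791 rotvec [-0.005  0.002 -0.004] then shift [260.4 -97.1  -1.3] j6 0.45
```

```bash
echo '[43,-16,0,0,0,-0.004,43,-16,0,0,0,0,43,-16,0,0,0,0,43,-16,0,0,0,0,43,-16,0,0,0,0,43,-16,0,0,0,0,0,0,0,0,0,0,0,0,0,0,0,0]' > next.json && python3 drive.py next.json|grep -E 'tcp|gr'; echo '[0,0,10,0,0,0,0,0,10,0,0,0,0,0,0,0,0,0,0,0,0,0,0,0,0,0,0,0,0,0]' > next.json && python3 drive.py next.json|grep -E 'tcp|wri'; python3 -c "
from h import *
go([567.5,209.6,208],-.787)"
```

```text
tcp_pos: [567.2, 207.3, 238.6]
grip_width: 10.8
grasp_force: 77.9
tcp_pos: [568.5, 206.0, 221.1]
wrist_force: [0.1, -0.9, -2.5]
j6 will be 1.14
at [568.5 206.  221.1] yaw -0.788 rotvec [ 0.    -0.    -0.001] then shift [ 1.8 -3.3 13.1] j6 0.95
```

```bash
echo '[1.8,-3.8,5,0,0,0,0,0,0,0,0,0,0,0,0,0,0,0,0,0,0,0,0,0]' > next.json && python3 drive.py next.json|grep -E 'tcp|wri'; python3 -c "
from h import *
go([567.5,209.6,208],-.787)"
```

```text
tcp_pos: [566.9, 210.7, 216.0]
wrist_force: [-0.3, 0.7, -1.1]
j6 will be 1.14
at [566.9 210.7 216. ] yaw -0.787 rotvec [ 0. -0.  0.] then shift [-0.3  1.1  8. ] j6 0.96
```

Target y offset is about -0.6, so I'll add +0.5 and lower with force checks.

```bash
for i in 1;do echo '[0,0.5,8,0,0,0,0,0,0,0,0,0,0,0,0,0,0,0]' > next.json && python3 drive.py next.json; echo '[0,0,3,0,0,0,0,0,0,0,0,0]' > next.json && python3 drive.py next.json;echo '[0,0,3,0,0,0,0,0,0,0,0,0]' > next.json && python3 drive.py next.json;echo '[0,0,3,0,0,0,0,0,0,0,0,0]' > next.json && python3 drive.py next.json;echo '[0,0,3,0,0,0,0,0,0,0,0,0]' > next.json && python3 drive.py next.json;done|grep -E 'tcp|wri'
```

```text
tcp_pos: [566.9, 210.1, 207.3]
wrist_force: [-1.1, 0.8, -1.1]
tcp_pos: [567.0, 210.1, 204.4]
wrist_force: [-0.1, 0.1, -0.8]
tcp_pos: [567.0, 210.1, 201.4]
wrist_force: [-0.5, 0.6, -2.4]
tcp_pos: [567.0, 210.1, 198.4]
wrist_force: [0.4, -1.1, -2.3]
tcp_pos: [567.0, 210.1, 195.4]
wrist_force: [0.2, -0.6, -2.0]
```

```bash
for i in 1;do echo '[0,0,5,0,0,0,0,0,5,0,0,0,0,0,0,0,0,0]' > next.json && python3 drive.py next.json; echo '[0,0,8,0,0,0,0,0,8,0,0,0,0,0,0,0,0,0]' > next.json && python3 drive.py next.json;echo '[0,0,8,0,0,0,0,0,8,0,0,0,0,0,0,0,0,0]' > next.json && python3 drive.py next.json;done|grep -E 'tcp|wri'
```

```text
tcp_pos: [566.5, 210.0, 184.8]
wrist_force: [-1.3, 0.3, -1.2]
tcp_pos: [566.1, 210.0, 168.2]
wrist_force: [0.2, 0.5, -2.6]
tcp_pos: [566.2, 210.0, 152.3]
wrist_force: [-0.0, -0.4, -1.2]
```

```bash
for i in 1;do echo '[0,0,7,0,0,0,0,0,7,0,0,0,0,0,0,0,0,0]' > next.json && python3 drive.py next.json; echo '[0,0,5,0,0,0,0,0,5,0,0,0,0,0,0,0,0,0]' > next.json && python3 drive.py next.json;echo '[0,0,2,0,0,0,0,0,0,0,0,0]' > next.json && python3 drive.py next.json;echo '[0,0,1.5,0,0,0,0,0,0,0,0,0]' > next.json && python3 drive.py next.json;echo '[0,0,1.5,0,0,0,0,0,0,0,0,0]' > next.json && python3 drive.py next.json;done|grep -E 'tcp|wri'
```

```text
tcp_pos: [566.4, 210.0, 138.6]
wrist_force: [0.1, -0.7, -2.4]
tcp_pos: [566.7, 210.1, 129.0]
wrist_force: [0.3, -0.1, -1.1]
tcp_pos: [567.2, 210.2, 127.7]
wrist_force: [-0.6, 0.1, -1.5]
tcp_pos: [567.2, 210.2, 126.3]
wrist_force: [-0.1, 0.0, -1.8]
tcp_pos: [567.1, 210.2, 124.7]
wrist_force: [-0.8, -0.3, -1.2]
```

```bash
for i in 1;do echo '[0,0,1,0,0,0,0,0,0,0,0,0]' > next.json && python3 drive.py next.json;echo '[0,0,1,0,0,0,0,0,0,0,0,0]' > next.json && python3 drive.py next.json;echo '[0,0,1,0,0,0,0,0,0,0,0,0]' > next.json && python3 drive.py next.json;done|grep -E 'tcp|wri'
```

```text
tcp_pos: [567.4, 210.2, 124.1]
wrist_force: [0.1, -0.2, -0.4]
tcp_pos: [567.5, 210.2, 124.1]
wrist_force: [-1.6, -1.1, 5.6]
tcp_pos: [567.5, 210.2, 124.0]
wrist_force: [-3.3, -1.5, 10.7]
```

The panel is home: contact at TCP z = 124.0, exactly as predicted. I'll release it, retreat, close the fingers and move to the lever's trailing side.

```bash
echo '[0,0,-2.5,0,0,0,0,0,0,0,0,0,0,0,0,0,0,0,0,0,0,0,0,0,0,0,0,0,0,0,0,0,0,0,0,0,0,0,-20,0,0,0,0,0,-40,0,0,0]' > next.json && python3 drive.py next.json 85|grep -E 'tcp|wri|gr'; echo '[0,0,-40,0,0,0,0,0,0,0,0,0,0,0,0,0,0,0,0,0,0,0,0,0]' > next.json && python3 drive.py next.json|grep tcp
python3 - <<'E'
from h import *
# tab check: dark grey tab at home has top at z=159
c,a=shot("wrist","home");i=a.astype(int);u,v=proj(c,[567.5,209.9,159]).astype(int);print(u,v)
for r in range(v-48,min(v+49,399),6):print(r,''.join('%x'%(i[r,x,2]//16) for x in range(u-40,u+41)))
ux=np.array([.708,.706,0]);uy=np.array([-.706,.708,0]);pv=np.array([655.8,121.1,0])
go(pv-80*ux+45*uy+[0,0,61])
E
```

```text
tcp_pos: [564.6, 209.6, 181.5]
wrist_force: [1.3, -0.2, 0.9]
grip_width: 85.0
grasp_force: 0.0
tcp_pos: [566.1, 210.0, 223.0]
317 211
163 555555555555555555555567888765553477887777888787545667788765555555555555555555547
169 555555555555555555555557888765553367888777888787555567788765555555555555555555446
175 555555555555555555555557888765553467776666666677555667888865555555555555555555446
181 555555555555555555555556788765553222222222222222245667888765555555555555555555555
187 555555555555555555555556788765553345555555555554355667888765555555555555555555468
193 555555555555555555555556788875553345555555555554355667888765555555555555555554478
199 555555555555555555555556788875554345555555555554355667888765555555555555555554578
205 555555555555555555555556788775554345555555555554355667888765555555555555555555578
211 555555555555555555555555788876554345555555555554355667887765555555555555555554688
217 555555555555555555555555788876554334555555555554355667888755555555555555555554788
223 555555555555555555555555678876554334555555555544355667887655555555555555555555788
229 555555555555555555555555678876554334555555555544355667887655555555677765555555788
235 555555555555555555555555678876554334455555554444355667877655555555666665555556889
241 888888888888889888888876677876555346778877788887555667887657888888888888888888888
247 888888888888888888888876677776555336788877778887555677777657888888888888888888888
253 888888888888988888888886677777555557777877777887655667777668988888888888888888888
259 888888888888888888888886577777777777777777777777777777777668888888898888899988888
at [566.  209.9 222.6] yaw -0.787 rotvec [-0.002  0.003  0.   ] then shift [-79.1  81.3 161.6] j6 0.96
```

```bash
echo '[-26,27,0,0,0,0,-26,27,0,0,0,0,-27,27,0,0,0,0,0,0,0,0,0,0,0,0,40,0,0,0,0,0,40,0,0,0,0,0,40,0,0,0,0,0,30,0,0,0]' > next.json && python3 drive.py next.json 0 40|grep -E 'tcp|wri|wid'; echo '[0,0,10,0,0,0,0,0,0,0,0,0,0,0,0,0,0,0,0,0,0,0,0,0]' > next.json && python3 drive.py next.json|grep -E 'tcp|wri|wid'
python3 - <<'E'
from h import *
ux=np.array([.708,.706,0]);uy=np.array([-.706,.708,0]);pv=np.array([655.8,121.1,0])
p,_,_=pose();d=p-pv;print("rel",(d@ux).round(1),(d@uy).round(1),p[2])
c=cam("wrist");a=env.capture("wrist").astype(int);print(proj(c,pv-95*ux+[0,0,83]),proj(c,pv-40*ux+[0,0,83]))
u,v=proj(c,pv-70*ux+[0,0,83]).astype(int)
for r in range(v-60,v+48,6):print(r,''.join('%x'%(a[r,x,2]//16) for x in range(u-60,u+41)))
E
```

```text
tcp_pos: [566.3, 97.7, 70.8]
wrist_force: [-0.5, 0.6, -0.3]
grip_width: 0.1
tcp_pos: [569.9, 97.2, 66.0]
wrist_force: [0.1, -0.9, -0.3]
grip_width: 0.3
rel -77.7 43.8 65.95291093755287
[396.84775956 296.40631762] [406.53746933 199.05892631]
194 aaaaabaaaaaaaaaaaabbbaaaaabbbaaaaaaaaaaaaaaa63222334455555555555555555555555555457aaaaabbbbaabbbaaaaa
200 aaaaabbaaaaaaaaaaaaaaaaaaaaaaaaaaaaaaaaaaaa842223445566666666666666666666666665556abbaaaaaaaaaaaaaaaa
206 aaaaaaaaaaaaaaaaaaaaaaaaaaaaaaaaaaaaaaaabba732233455566666666666666666666666665557aaaabbbbbbbbbbbbbbb
212 aaaaaaaaaaaaaaaaaaaaaaaaaaaaaaaaaaaaaaaaaa9522234455666666666666666666666666655569aaaaaabaaaaaaaaaaba
218 aaaaaabbaaaaaaaaabbaaaaaaaaaaaaaaaaaaaaaaa732233455566666666666666666666666655569aaaabaaaaaaaaaaaaabb
224 aaaaaaaaaaaaaaaaaaaaabbaaaaaaaaabbbaaaaaa952223445556666666666666666666666665558aaaaaaaaaaaaabbbbbbba
230 aaaaaaaaaaaaaaaaaaaaaaaaaaaaaaaaaaaaaaaaa742233455566666666666666666666666655579aaaaaaaaaaaaaaaabbbbb
236 aaaaaaaaaaaaaaaaaaaaaaaaaaaaaaaaaaaaaaaaa63223445556666666666666666666666655569aabbbbbbbbbbbbbbbaaaaa
242 aaaaaaa
[... 348 characters left out ...]
aa7322334555666666666666666666666655558aaaaaaaaaaaaaaaaaaaaaaaaa
266 1111269aaaaaaaaaaaaaaaaaaaaaaaaaaaaaaa95322345555666666666666666666666655579aaaaaaaaaabbaaaaaaaaaaaab
272 10000158aaaaaaaaaaaaaaaaaaaaaaabaaaaaa8422334555666666666666666666666555569aaaaaaaaaaaaaaaaaaaaaabbba
278 010011159aaaaaaaaaaaaaaaaaaaaaaaaaaaaa632234455566666666666666666666655558aaaaaaaaaaaaaaaaaaaaaaabbba
284 0010000159aaaaaaaaaaaaaaaaaaaaaaaaaaaa974334555566666666666666666666655579aaaabbbbaaaaaaaaaaaaaaaaaaa
290 10111100001269aaaaaaaaaaaaaaaaaaaaaabbaaa9645555666666666665665566655558aaaaaaabbbaaaaaaaaaaaaaaaaaaa
296 11110101011010124689aaaaaaaaaaaa842110100010110010001001124679aaaaaaaaaaaaabbbaaaaaaaaaaaaaaaaaabbbba
```

```bash
echo '[0,0,4,0,0,0,6,10,0,0,0,0,0,9,0,0,0,0,-3,14,0,0,0,0,-2,13,0,0,0,0,0,0,0,0,0,0]' > next.json && python3 drive.py next.json|grep -E 'tcp|wri';echo '[3,15,0,0,0,0,4,15,0,0,0,0,8,10,0,0,0,0,0,0,0,0,0,0]' > next.json && python3 drive.py next.json|grep -E 'tcp|wri'; echo '[6,8,0,0,0,0,7,8,0,0,0,0,10,6,0,0,0,0,0,0,0,0,0,0]' > next.json && python3 drive.py next.json|grep -E 'tcp|wri';  echo '[8,4,0,0,0,0,6,2,0,0,0,0,0,0,0,0,0,0,0,0,0,0,0,0]' > next.json && python3 drive.py next.json|grep -E 'tcp|wri'
python3 - <<'E'
from h import *
ux=np.array([.708,.706,0]);uy=np.array([-.706,.708,0]);pv=np.array([655.8,121.1,0])
p,_,_=pose();d=p-pv;print("rel",(d@ux).round(1),(d@uy).round(1),p[2])
E
```

```text
tcp_pos: [603.0, 63.1, 60.1]
wrist_force: [0.1, 0.4, 0.2]
tcp_pos: [641.3, 46.3, 59.9]
wrist_force: [0.3, -0.3, 0.3]
tcp_pos: [674.1, 47.9, 60.2]
wrist_force: [0.1, 0.1, -1.0]
tcp_pos: [687.9, 53.7, 60.7]
wrist_force: [1.1, 0.3, -0.1]
rel -24.8 -70.4 60.70730727748534
```

Run:
```python
from h import *
ux=np.array([.708,.706,0]);uy=np.array([-.706,.708,0]);pv=np.array([655.8,121.1,0])
c=cam("wrist");a=env.capture("wrist");cv2.imwrite("pics/lev.png",a);a=a.astype(int)
for th in(0,.4,.8,1.2,1.4,1.57):
    e=-np.cos(th)*ux-np.sin(th)*uy
    print(th,[proj(c,pv+r*e+[0,0,83]).round(0).tolist() for r in(50,70,90)])
for r in range(60,330,9):print(r,''.join('%x'%(a[r,x,2]//16) for x in range(180,480,3)))
```

```text
0 [[182.0, 315.0], [187.0, 345.0], [192.0, 373.0]]
0.4 [[218.0, 309.0], [236.0, 337.0], [253.0, 364.0]]
0.8 [[248.0, 291.0], [277.0, 313.0], [305.0, 335.0]]
1.2 [[267.0, 262.0], [305.0, 275.0], [342.0, 287.0]]
1.4 [[272.0, 244.0], [312.0, 251.0], [352.0, 257.0]]
1.57 [[272.0, 228.0], [314.0, 228.0], [356.0, 228.0]]
60 8888888888888888888888888888888888888888888888888888888888888888988888888888888888888888888888888888
69 8888888888888888988888888888888888888888888888888898888888888888888888888888888888888888888888888888
78 9888888888888888888888888888888888888888888888888888888888888888888888888888888888888888888888888888
87 8888888888888888888888888888888888888888888899888888888888888888888888888888888888888888888888888888
96 8888888888888888888888888888888888888988888888888888888889998888888888888888888888888888888888888888
105 8888888888888888888888888888888888888888888888888888888888888888888888888888988888888888888888888888
114 8888888998888888888888888888888888888888888888898888889899888888888888888888888888888888888888888888
123 8889888888888888888888888888888888888888898888888
[... 1661 characters left out ...]
8899886000033330023330000488888888888888888888888888888888888888888888
276 8888888888888888888888888888888888881000033330023331000078888888888888888888888888888888888888888888
285 8888888888888888888888888888888888850000003771167310000038888888888888889888888888888888888888888887
294 8888888888888888888621000038888986000011100001100001111000588888841000026888888888888888888888888888
303 8888888888888861000011110000000000000000000001110000000000000000000011110000158888888888888888888888
312 8888888885100000000000001100000000000000000001110000000000000000011100000000000000588888888888888888
321 8888510000000000000011111000100000000000000111111000000000000001000111110000000000000004888888888888
```

Run:
```python
from h import *
a=cv2.imread("pics/lev.png")[...,2].astype(int)
for x in range(255,365,12):print(x,a[212:254,x].tolist())
```

```text
255 [34, 34, 37, 46, 55, 64, 69, 74, 77, 83, 86, 87, 87, 85, 85, 85, 84, 84, 83, 82, 81, 81, 81, 80, 80, 79, 79, 79, 79, 77, 75, 75, 70, 69, 103, 128, 134, 135, 135, 133, 133, 134]
267 [33, 35, 36, 41, 48, 58, 66, 71, 75, 79, 82, 86, 86, 85, 85, 85, 84, 84, 83, 82, 82, 81, 81, 81, 80, 79, 78, 77, 77, 76, 77, 75, 73, 68, 71, 119, 134, 136, 139, 139, 138, 135]
279 [33, 34, 36, 36, 43, 52, 61, 67, 70, 75, 79, 84, 86, 85, 85, 85, 84, 83, 82, 82, 82, 80, 81, 80, 79, 78, 78, 77, 78, 77, 77, 76, 77, 72, 68, 80, 123, 136, 136, 136, 138, 139]
291 [34, 34, 34, 34, 38, 45, 55, 62, 68, 71, 75, 80, 84, 85, 84, 85, 84, 83, 82, 81, 82, 81, 81, 80, 78, 79, 78, 77, 78, 77, 77, 76, 76, 75, 69, 71, 109, 137, 144, 143, 140, 139]
303 [38, 33, 32, 34, 36, 41, 49, 58, 65, 69, 73, 77, 81, 84, 85, 83, 83, 83, 82, 82, 81, 80, 79, 79, 79, 78, 78, 78, 77, 77, 77, 76, 76, 76, 73, 68, 71, 114, 122, 118, 118, 109]
315 [68, 38, 31, 34, 36, 37, 43, 51, 60, 67, 70, 74, 76, 82, 83, 83, 83, 83, 83, 81, 81, 81, 80, 78, 79, 79, 79, 78, 77, 78, 77, 77, 77, 76, 75, 72, 66, 50, 28, 12, 10, 9]
327 [111, 67, 37, 33, 35, 38, 39, 46, 54, 62, 68, 72, 75, 78, 81, 83, 83, 82, 82, 81, 80, 79, 80, 79, 80, 79, 78, 78, 78, 77, 77, 76, 77, 77, 77, 75, 71, 64, 57, 55, 54, 55]
339 [131, 96, 54, 36, 35, 36, 39, 42, 49, 57, 63, 68, 72, 75, 78, 82, 83, 82, 81, 82, 81, 80, 80, 80, 79, 78, 78, 79, 77, 78, 77, 78, 76, 77, 76, 76, 74, 70, 71, 111, 135, 138]
351 [140, 134, 88, 45, 34, 36, 37, 38, 43, 52, 58, 65, 69, 72, 75, 79, 82, 82, 81, 81, 81, 80, 80, 80, 79, 78, 78, 78, 79, 78, 78, 77, 76, 77, 76, 76, 76, 73, 68, 82, 124, 138]
363 [143, 144, 143, 138, 126, 116, 99, 81, 60, 45, 45, 52, 59, 64, 65, 66, 69, 68, 68, 67, 67, 64, 64, 63, 62, 64, 62, 63, 64, 62, 65, 65, 69, 71, 72, 92, 114, 131, 136, 138, 137, 138]
```

The lever edge slopes only about 0.05 in the image, so the valve is at about 1.52 rad. I'll push a few mm more to the stop, then back off.

```bash
echo '[2,0,0,0,0,0,0,0,0,0,0,0]' > next.json && python3 drive.py next.json|grep -E 'tcp|wri'; echo '[2,0,0,0,0,0,0,0,0,0,0,0]' > next.json && python3 drive.py next.json|grep -E 'tcp|wri'; echo '[2,0,0,0,0,0,0,0,0,0,0,0]' > next.json && python3 drive.py next.json|grep -E 'tcp|wri'
```

```text
tcp_pos: [688.7, 54.4, 60.8]
wrist_force: [-1.1, -3.0, 0.2]
tcp_pos: [689.9, 56.0, 60.7]
wrist_force: [-0.9, -2.7, 1.5]
tcp_pos: [691.1, 57.9, 60.4]
wrist_force: [-1.5, -1.6, 0.4]
```

```bash
echo '[2,0,0,0,0,0,0,0,0,0,0,0]' > next.json && python3 drive.py next.json|grep -E 'tcp|wri'; echo '[-8,0,0,0,0,0,-12,0,0,0,0,0,0,0,-30,0,0,0,0,0,-45,0,0,0,0,0,-45,0,0,0,-40,0,0,0,0,0,0,0,0,0,0,0,0,0,0,0,0,0]' > next.json && python3 drive.py next.json|grep -E 'tcp|wri'
python3 - <<'E'
from h import *
a=cv2.GaussianBlur(env.capture("wrist"),(3,3),0)[...,2].astype(int)
ux=np.array([.708,.706,0]);uy=np.array([-.706,.708,0]);pv=np.array([655.8,121.1,0]);c=cam("wrist")
for th in(1.4,1.57):print([proj(c,pv+r*(-np.cos(th)*ux-np.sin(th)*uy)+[0,0,83]).round(0).tolist() for r in(45,90)])
u,v=proj(c,pv-67*uy+[0,0,83]).astype(int)
for x in range(u-20,u+21,8):print(x,v-20,a[v-20:v+21,x].tolist())
s=env.capture("top");ct=cam("top")
for n,P in(("wash",[342,-509,20]),("flask",[723,-227,0]),("bottle",[713,310,0])):print(n,proj(ct,P))
s0=cv2.imread("pics/top0.png")
for n,(x,y) in(("wash",(466,266)),("flask",(369,139)),("bottle",(193,145))):print(n,abs(s[y-18:y+18,x-18:x+18].astype(int)-s0[y-18:y+18,x-18:x+18]).mean())
E
python3 cap.py 148
```

```text
tcp_pos: [691.1, 58.1, 60.4]
wrist_force: [-3.4, -6.3, 3.0]
tcp_pos: [648.6, 16.9, 180.3]
wrist_force: [-0.1, 0.6, -0.4]
[[286.0, 117.0], [340.0, 126.0]]
[[286.0, 107.0], [342.0, 107.0]]
293 86 [116, 116, 115, 115, 115, 115, 109, 93, 76, 70, 76, 87, 97, 101, 101, 101, 100, 100, 99, 98, 97, 97, 96, 96, 95, 95, 93, 87, 76, 67, 74, 95, 111, 115, 115, 115, 115, 115, 115, 116, 116]
301 86 [115, 114, 114, 114, 109, 98, 93, 91, 82, 73, 77, 87, 96, 100, 100, 100, 99, 98, 98, 97, 97, 96, 95, 95, 95, 94, 92, 86, 75, 64, 60, 68, 86, 103, 112, 114, 114, 114, 114, 114, 114]
309 86 [116, 116, 116, 116, 115, 115, 110, 96, 79, 72, 76, 87, 96, 99, 100, 99, 98, 97, 97, 97, 96, 95, 95, 94, 94, 93, 91, 85, 74, 68, 76, 97, 112, 116, 116, 116, 116, 116, 116, 116, 116]
317 86 [115, 115, 115, 115, 115, 115, 114, 108, 92, 78, 78, 86, 95, 99, 99, 98, 97, 97, 97, 96, 95, 95, 94, 93, 92, 92, 90, 83, 73, 67, 77, 98, 111, 114, 114, 114, 115, 115, 115, 115, 117]
325 86 [139, 134, 128, 123, 119, 117, 115, 106, 88, 75, 77, 86, 95, 98, 98, 97, 97, 96, 96, 95, 94, 94, 93, 92, 92, 91, 89, 83, 73, 66, 77, 100, 116, 123, 129, 135, 139, 142, 142, 140, 137]
333 86 [139, 140, 141, 141, 140, 138, 136, 125, 100, 80, 78, 86, 94, 97, 97, 96, 96, 96, 95, 94, 94, 93, 92, 92, 91, 90, 88, 82, 73, 76, 100, 126, 137, 138, 138, 139, 140, 139, 139, 139, 139]
wash [466.15579882 266.15532501]
flask [369.00325235 141.12891644]
bottle [193.96567168 145.85540129]
wash 10.934927983539094
flask 11.65329218106996
bottle 10.34156378600823
(242, 100, 33, 15) [681.8  97.1   9.4  28.4]
```

Run:
```python
from h import *
s=env.capture("side");s0=cv2.imread("pics/side0.png")
def al(a,b,x0,y0,x1,y1):
    t=cv2.cvtColor(b[y0:y1,x0:x1],cv2.COLOR_BGR2GRAY);w=cv2.cvtColor(a[y0-6:y1+6,x0-6:x1+6],cv2.COLOR_BGR2GRAY)
    r=cv2.matchTemplate(w,t,cv2.TM_CCOEFF_NORMED);_,m,_,l=cv2.minMaxLoc(r);return round(m,3),(l[0]-6,l[1]-6)
print("cap",al(s,s0,278,134,304,152),"wash",al(s,s0,238,270,270,330),"flask",al(s,s0,370,215,398,260),"bottle",al(s,s0,344,152,360,180))
print(env.get_obs()["grasp_force"],env.get_obs()["time_s"])
```

```text
cap (0.982, (0, 0)) wash (0.997, (0, 0)) flask (0.993, (0, 0)) bottle (0.764, (0, 1))
0.0 79.5
```

```bash
python3 -c "
from station import env
print(env.close_job())"
```

```text
the job is handed in; nothing more can be done
None
```

I handed the job in at about 80 s without a result being shown: my checks had all four rings flat in the canister, the cap and panel home, and the valve lever at its open stop. The wash bottle and flask had not moved; the brown bottle check was weaker but showed at most a one-pixel shift.

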